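Draw the next plaque blank and load it in the inlay holder

ROBOT

A 6-joint arm with a two-finger parallel gripper is mounted at the origin on the work surface. World frame = base frame: x ahead of the robot, y to its left, z up, the work surface at z = 0. Lengths are in m, angles in degrees, forces in N, time in s.
With the tool pointing down it reaches from about 0.275 to 0.825 m from the base axis. Payload 4.9 kg.
Tool frame: the origin (TCP) lies at the very end of the fingers, on their centre line; the grasp point (between the pads) lies 19 mm behind it (grip_point_offset is the distance from the TCP to the grasp point, in m); z points along the fingers, y is the direction in which the jaws open and shut (so a half turn about z gives the same grasp; the last joint's range is limited). The gripper opens to 85 mm and grips with 20 to 120 N. Pads are 22 mm wide; open, the fingers measure 114 mm over their backs; the gripper's body (76 mm by 85 mm) begins 54 mm behind the grasp point. The pads swing forward as they close: fully open they stand 13 mm farther back than shut.
Start: joints at [-83.434, 18.69, -11.035, 60.275, 0, 82.311], TCP at [0.135, -0.533, 0.211] pointing down, gripper open.
Joint ranges: [-152.03, 152.03], [-55.5, 102.48], [-74.3, 77.21], [-110.64, 120.58], [-84.22, 78.4], [-180, 180]. Speed limits (degrees/s): [147.25, 147.25, 180, 180, 180, 180].

INTERFACE

Orientations are given as [roll, pitch, yaw] about the fixed x, y, z axes, in that order (R = Rz(yaw) Ry(pitch) Rx(roll)).
In Python, from cell import * gives the robot as it stands.
- The arm moves only by the tool jog_arm, never from a script. Its argument "rows" is a list that holds one entry, the list of rows, each a list of 4 numbers: the shift along the world's x, y, z in m, then the turn about the world's z in rad. In form: [[[tx, ty, tz, turn], ...]]. A call has 1 to 5 rows; each row shifts and turns the pose as measured when the row begins; what a row does not reach is not made up. A row lasts 1/8 s, in which the tool goes at most 62.5 mm and 10.7 degrees, less where a joint would pass 70% of its speed; a pose out of reach is approached as far as the arm can. A call with a gripper value outside its range is refused whole. "fingers" is the opening in per cent of the stroke, from 0 (shut) to 100 (fully open), set as the call begins (left out, the last holds). The fingers move at their own pace and stop on an object; "squeeze" is the grip in N (left out, the last holds). Time passes only in rows, so rows that do not move let the fingers close. It gives the time, the measured TCP pose, the force and the opening at its end, in the units of the state.
- get_state(): the state, without advancing time (a new reading comes with each control period).
- capture(name): name is "scene" or "side" or "wrist"; returns a dict with "pixels" (400x640x3 uint8, red, green, blue), "depth" (400x640 float32, m along the optical axis (not along the pixel's ray), 0 where there is no reading), "intrinsics" (3x3 intrinsics, pixels), "k1" (the pictures are not rectified: a ray, as slopes to the right and down, at radius r is drawn at 1 + k1 r^2 times it, then the intrinsics apply), "R" (3x3) and "t" (3): a world point X has camera coordinates R X + t; the wrist camera has in their place "tool_from_camera" (4x4, takes a point from camera to tool coordinates, whose origin is the TCP and whose axes are the flange's). Camera axes: x right, y down, z forward; pixel columns grow to the right and rows downward; lengths in m; the calibration is good to about 2 mm. A picture is of the moment at which its call begins: read the wrist's pose just before it.
- job_done(): hands the job in, once; it reports no verdict.
The state is a dict: "t": time; "joint_pos": joint angles; "dq": joint speeds; "tau": joint torques, N m; "eef_pos": TCP position; "eef_rot": TCP orientation; "force": force on the tool from outside, world axes, zero at the start; "ft_torque": the same for the moment, N m; "gripper_width": finger opening in m.
Only numpy, scipy, OpenCV 4.12 (cv2) and the standard library are available. Lean on these libraries where they do the work, as an engineer would, in place of code of your own. Each camera call takes 0.05 s, during which the arm holds its last target.

TASK

Draw the bottom blank, which pokes out, from the feed magazine, leaving the others stacked inside; lay it flat on the bench and let go. The inlay holder has finger room only at the ends of the blank, so pick it up again to suit, lay it flat in the channel and push it along until it is fully home against the tall stop. Do not knock the other things on the bench out of place.

Things in the scene. Friction and masses are not known exactly. Their poses are not given: they have to be found in the camera images.
- magazine: fixed plywood feed magazine; origin under its centre on the bench, z up, exit towards -x. Base 10 mm thick, x -30 to 40 mm, 66 mm wide. Side walls x -8 to 34, inner faces y +-25, 60 mm tall; rear wall from x 34. At the exit a steel post 14 mm wide (x -38 to -34, y 0) hangs from a strap (top 75 mm) to 26 mm above the bench: one blank passes under it. Stack centred on x = y = 0, long sides along x
- panel1_mid (a point): centre of the bottom blank, the one to take: dark lacquered-wood plaque blank, 64 x 46 x 12 mm, long side along its x, thickness along its z, 45 g. It lies flat on the magazine's base (centre 16 mm above the bench), its centre at about magazine x = -27 mm, so 27 mm of its length stick out of the exit beyond the stack above it, free at both sides and below
- holder: fixed wooden inlay holder 186 x 100 mm; origin under its centre on the bench, z up. Channel along x: floor 8 mm above the bench, inner width 51 mm, rails 24 mm above the bench with lips flaring outwards to 34 mm. Stop at the +x end, 38 mm tall, face at x = 75 mm; low bar at x = -75 mm, top at 16 mm. The blank lies flat, long side along x; home: centre at x 43, z 14 mm. Finger room at its ends, not its sides
- panel2_mid (a point): centre of the second from the bottom blank of the stack, same as the bottom one; it stays in the magazine and drops by 12 mm when the bottom one is drawn
- panel3_mid (a point): centre of the third blank of the stack, same as the bottom one; it stays in the magazine and drops by 12 mm when the bottom one is drawn
- panel4_mid (a point): centre of the top blank of the stack, same as the bottom one; it stays in the magazine and drops by 12 mm when the bottom one is drawn
- tin: bystander, not needed: closed steel tin, 44 mm across, 45 mm tall, between magazine and holder; origin under its centre
- cork_block: bystander, not needed: cork sanding block 50 x 24 x 22 mm on the bench; origin under its centre
- graver: bystander, not needed: graver with a handle, 170 mm long, lying on the right; origin near its middle, x along it
- brush: bystander, not needed: brush, 190 mm long, lying on the left; origin near its middle, x along it
- shell_jar: bystander, not needed: glass jar, 72 mm across, 110 mm tall, at the far side; origin under its centre
- dish: bystander, not needed: white bowl 90 mm across, 30 mm tall, on the right; origin under its centre
- lacquer_box: bystander, not needed: open dark box 100 x 80 x 60 mm, on the left; origin under its centre
- mug: bystander, not needed: mug, 74 mm across, 85 mm tall, on the left; origin under its centre

How it is judged (in metres and radians):
On the way, in this order (a step that is already met when the one before it is completed fails the run):
1. the bottom blank is drawn clear of the magazine and lies flat on the bench, let go (horizontal distance between panel1_mid and magazine above 0.07 m and height (world z) of panel1_mid below 0.01 m and angle between panel1_mid's own z axis and vertical below 0.1 rad and contact force between the fingers and panel1 below 0.05 N and linear speed of panel1 below 0.02 m/s), for 0.2 s.
2. the blank lies flat in the holder's channel (y of panel1_mid in the frame of holder between -0.004 and 0.004 m and z of panel1_mid in the frame of holder between 0.011 and 0.017 m and angle between panel1_mid's own z axis and vertical below 0.06 rad and x of panel1_mid in the frame of holder between -0.045 and 0.047 m), for 0.2 s.
At the end, for the whole second after the job is handed in: The first blank lies flat and at rest on the channel floor (height within 3 mm, tilt under 0.06 rad, 4 mm across), its end within 3 mm of the stop; the other three are stacked in the magazine, centred within 12 mm and settled onto its base (each within 4 mm of its new height) (y of panel1_mid in the frame of holder between -0.004 and 0.004 m and z of panel1_mid in the frame of holder between 0.011 and 0.017 m and angle between panel1_mid's own z axis and vertical below 0.06 rad and x of panel1_mid in the frame of holder between 0.04 and 0.047 m and linear speed of panel1 below 0.02 m/s and horizontal distance between each of panel2_mid, panel3_mid, panel4_mid and magazine below 0.012 m and z of panel2_mid in the frame of magazine between 0.012 and 0.02 m and z of panel3_mid in the frame of magazine between 0.024 and 0.032 m and z of panel4_mid in the frame of magazine between 0.036 and 0.044 m); the robot touches nothing.
It fails at once if another blank is pulled out, lifted or shifted by more than 25 mm (distance of any of panel2_mid, panel3_mid, panel4_mid from where it was at the start of the episode above 0.025 m).
It fails at once if a bystander is knocked more than 30 mm from its place (distance of any of tin, cork_block, graver, brush, shell_jar, dish, lacquer_box, mug from where it was at the start of the episode above 0.03 m).
It also fails if it takes over 72 s, if anything falls off the work surface, if the arm or the gripper's body presses on something with over 40 N, if the wrist force passes 120 N, or if a joint passes its speed limit or range.

## Working session

There is one attempt and no reset: what is moved stays moved. The work goes in short steps, Python scripts to look and compute and a tool call to move; the robot and the scene stay as the last step left them, time stands still between calls to the robot, and variables do not carry over. Pictures are saved under pics/ and viewed, and the job is handed in when it is done.

Besides the shell and the picture viewer there is one more tool, called as name(argument=value, ...), one argument or row to a line, values as JSON. jog_arm: Moves the arm, as the interface text tells. Its arguments: {"type":"object","properties":{"rows":{"type":"array"},"fingers":{"type":"number"},"squeeze":{"type":"number"}},"required":["rows"]}

```bash
ls; mkdir -p pics; python3 - <<'E'
from cell import *
import cv2, pickle
s=get_state();print(s)
for n in ["scene","side","wrist"]:
    s=get_state();c=capture(n);c['state']=s
    pickle.dump(c,open(f'pics/{n}0.pkl','wb'))
    cv2.imwrite(f'pics/{n}0.png',c['pixels'][:,:,::-1])
    print(n,c['intrinsics'],c['k1'],c.get('R'),c.get('t'),c.get('tool_from_camera'))
E
```

```text
pics
{'t': 0.0, 'joint_pos': array([-8.34345293e+01,  1.87316162e+01, -1.10922713e+01,  6.02723534e+01,
        9.78242374e-04,  8.23107084e+01]), 'dq': array([-0.10191724, -0.05241248, -0.01484427,  0.04427366,  0.05975166,
        0.02286197]), 'tau': array([ 6.27039863e-04, -4.43396759e+01,  2.62441009e+01,  1.54097815e-02,
       -2.79080732e-04,  4.09277252e-07]), 'eef_pos': array([ 0.13537402, -0.53246023,  0.21010543]), 'eef_rot': array([-1.79904755e+02, -1.38465606e-02,  1.42547500e+01]), 'force': array([-0.88349189,  0.03063545,  0.66622998]), 'ft_torque': array([-0.01771946,  0.01387371, -0.01878977]), 'gripper_width': 0.08555554454313481}
scene [[388.04669189   0.         318.72723055]
 [  0.         388.04669189 202.70162142]
 [  0.           0.           1.        ]] -0.09055679669224413 [[-0.7885066   0.61502508  0.00122329]
 [ 0.34911597  0.44922762 -0.82238226]
 [-0.50633525 -0.64802677 -0.56893402]] [ 0.44091727 -0.19194063  1.51806476] None
side [[435.66123276   0.         315.12133357]
 [  0.         435.66123276 196.53541521]
 [  0.           0.           1.        ]] -0.04630359807189611 [[-0.99792503 -0.06290272  0.0137433 ]
 [-0.05678532  0.7592198  -0.64835232]
 [ 0.03034894 -0.64778742 -0.76121639]] [0.59863067 0.06071281 1.22118583] None
wrist [[309.78659066   0.         324.62654327]
 [  0.         309.78659066 202.78309588]
 [  0.           0.           1.        ]] -0.012215634436178657 None None [[ 3.70836550e-05 -9.65107229e-01 -2.61854990e-01  6.54805443e-02]
 [ 9.99999687e-01 -1.71260696e-04  7.72826896e-04  3.79934743e-04]
 [-7.90706291e-04 -2.61854936e-01  9.65106920e-01 -1.62155595e-01]
 [ 0.00000000e+00  0.00000000e+00  0.00000000e+00  1.00000000e+00]]
```

View pics/scene0.png

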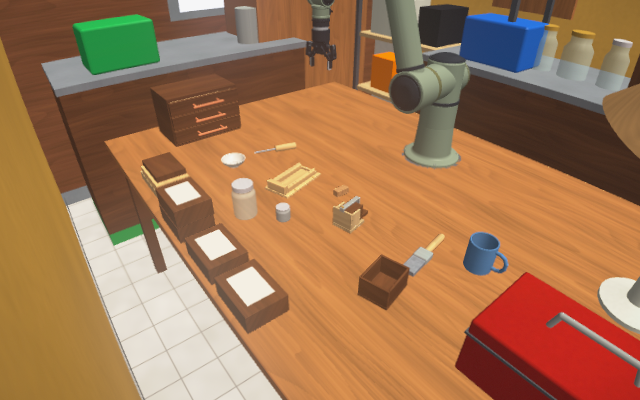

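View pics/side0.png

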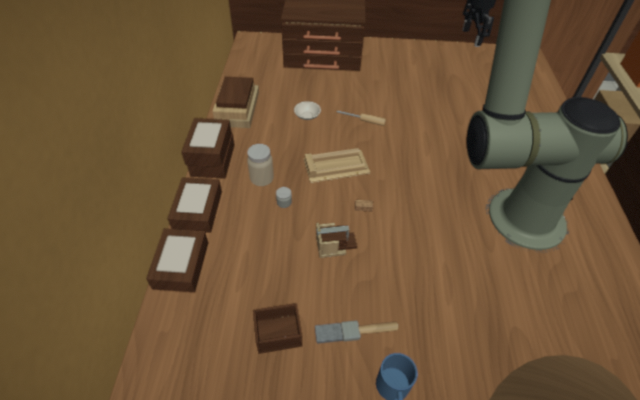

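View pics/wrist0.png

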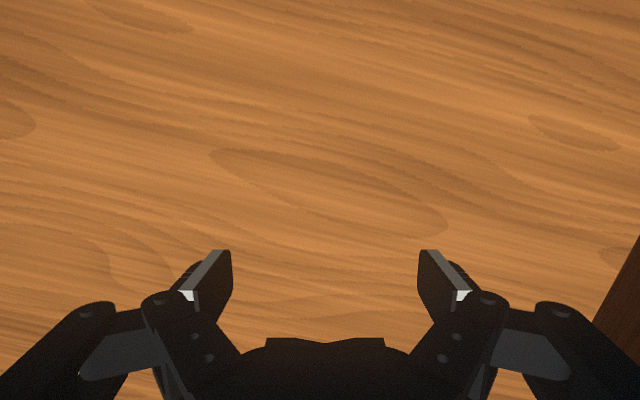

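The side view shows the magazine at about (332,240), with the blank sticking out towards the robot (image right). The holder is at (337,165), the tin at (284,197) and the cork at (363,205).

```bash
cat > h.py <<'E'
import numpy as np, cv2, pickle
from scipy.spatial.transform import Rotation as Ro
def cam(c):
    if 'R' in c and c['R'] is not None: return np.array(c['R']),np.array(c['t'])
    s=c['state']; T=np.eye(4); T[:3,:3]=Ro.from_euler('xyz',s['eef_rot'],degrees=True).as_matrix(); T[:3,3]=s['eef_pos']
    M=np.linalg.inv(T@np.array(c['tool_from_camera'])); return M[:3,:3],M[:3,3]
def ray(c,uv):
    K=np.array(c['intrinsics']);uv=np.atleast_2d(uv).astype(float)
    d=np.c_[(uv[:,0]-K[0,2])/K[0,0],(uv[:,1]-K[1,2])/K[1,1]]
    x=d.copy()
    for _ in range(20): x=d/(1+c['k1']*(x**2).sum(1,keepdims=True))
    return x
def onz(c,uv,z):
    R,t=cam(c);x=ray(c,uv);D=np.c_[x,np.ones(len(x))]@R;C=-R.T@t
    z=np.broadcast_to(z,(len(x),));return C+D*((z-C[2])/D[:,2])[:,None]
def bydepth(c,uv,r=1):
    R,t=cam(c);x=ray(c,uv);o=[]
    for p,(u,v) in zip(x,np.atleast_2d(uv)):
        w=c['depth'][int(v)-r:int(v)+r+1,int(u)-r:int(u)+r+1];d=np.median(w[w>0]) if (w>0).any() else np.nan
        o.append(R.T@(np.r_[p,1]*d-t))
    return np.array(o)
def proj(c,X):
    R,t=cam(c);P=np.atleast_2d(X)@R.T+t;x=P[:,:2]/P[:,2:];x=x*(1+c['k1']*(x**2).sum(1,keepdims=True))
    K=np.array(c['intrinsics']);return x*[K[0,0],K[1,1]]+[K[0,2],K[1,2]]
def world(c):
    v,u=np.mgrid[0:400,0:640];uv=np.c_[u.ravel(),v.ravel()];R,t=cam(c);x=ray(c,uv)
    d=c['depth'].ravel();P=(np.c_[x,np.ones(len(x))]*d[:,None]-t)@R;P[d<=0]=np.nan;return P.reshape(400,640,3)
def load(n): return pickle.load(open(f'pics/{n}.pkl','rb'))
def snap(name,tag,crop=None,sc=1):
    from cell import get_state,capture
    s=get_state();c=capture(name);c['state']=s
    pickle.dump(c,open(f'pics/{tag}.pkl','wb'));im=c['pixels'][:,:,::-1]
    if crop: im=im[crop[1]:crop[3],crop[0]:crop[2]]
    cv2.imwrite(f'pics/{tag}.png',cv2.resize(im,None,fx=sc,fy=sc,interpolation=cv2.INTER_CUBIC));return c
E
python3 - <<'E'
from h import *
np.set_printoptions(precision=4,suppress=True)
c=load('side0')
pts=dict(magtop=(335,230),blank=(347,244),hold=(337,165),tin=(284,191),cork=(363,204),jar=(259,150),graver=(370,119),brush=(380,328))
for k,p in pts.items(): print(k,bydepth(c,p),onz(c,p,0.02))
im=c['pixels'][:,:,::-1]
cv2.imwrite('pics/sidecrop.png',cv2.resize(im[130:270,260:400],None,fx=4.2,fy=4.2,interpolation=cv2.INTER_CUBIC))
c=load('scene0');im=c['pixels'][:,:,::-1]
cv2.imwrite('pics/scenecrop.png',cv2.resize(im[150:250,250:390],None,fx=5,fy=5,interpolation=cv2.INTER_CUBIC))
E
```

```text
magtop [[0.5424 0.1352 0.0749]] [[0.5411 0.0951 0.02  ]]
blank [[0.5092 0.1466 0.033 ]] [[0.5084 0.1377 0.02  ]]
hold [[ 0.5428 -0.1599  0.008 ]] [[ 0.5431 -0.148   0.02  ]]
tin [[ 0.688  -0.0097  0.0458]] [[ 0.6915 -0.0321  0.02  ]]
cork [[0.4659 0.0012 0.0221]] [[ 0.4657 -0.0005  0.02  ]]
jar [[ 0.7663 -0.1013  0.1102]] [[ 0.7877 -0.195   0.02  ]]
graver [[ 0.4389 -0.3726  0.0206]] [[ 0.4388 -0.3733  0.02  ]]
brush [[0.4292 0.3612 0.017 ]] [[0.4297 0.3625 0.02  ]]
```

View pics/sidecrop.png

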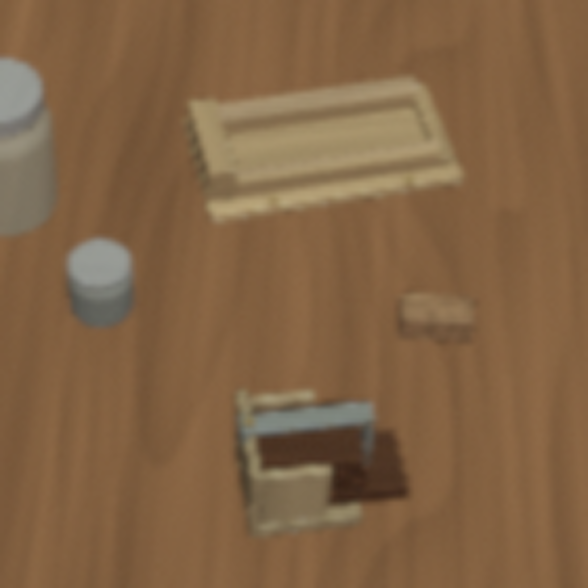

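View pics/scenecrop.png

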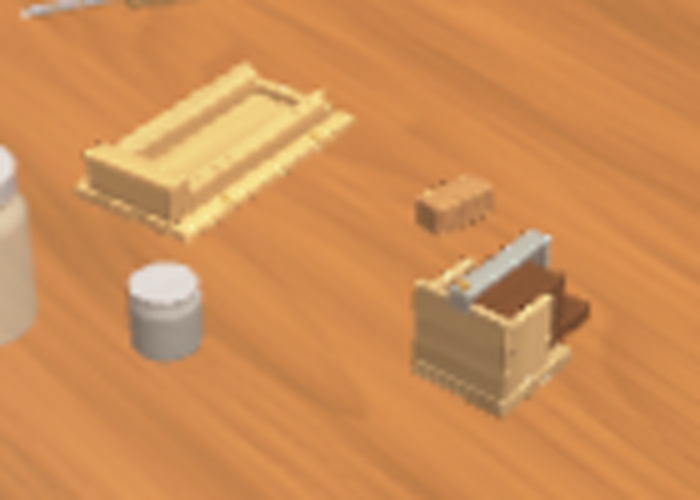

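jog_arm(
  rows=[
    [[0.019,0.041,0.006,0.18],[0.019,0.041,0.006,0.18],[0.019,0.041,0.006,0.18],[0.019,0.041,0.006,0.18],[0.019,0.041,0.006,0.18]],
  ],
)

```text
t: 0.78
eef_pos: [0.2309, -0.323, 0.2385]
eef_rot: [-179.8, -0.1, 67.2]
force: [0.6, 0.6, 0.1]
gripper_width: 0.0856
```

jog_arm(
  rows=[
    [[0.02,0.042,0.006,0.18],[0.02,0.042,0.006,0.18],[0.02,0.042,0.006,0.18],[0.02,0.042,0.006,0.18],[0.02,0.042,0.006,0.18]],
  ],
)

```text
t: 1.4
eef_pos: [0.3324, -0.1056, 0.2693]
eef_rot: [-179.9, -0.1, 120.4]
force: [-0.5, -0.9, -1.1]
gripper_width: 0.0857
```

jog_arm(
  rows=[
    [[0.02,0.042,0,0.18],[0.02,0.042,0,0.18],[0.02,0.042,0,0.18],[0.02,0.042,0,0.18],[0.02,0.042,0,0.18]],
  ],
)

```text
t: 2.02
eef_pos: [0.4346, 0.1121, 0.2699]
eef_rot: [-179.9, 0.1, 173.7]
force: [0.2, -1.1, 0.7]
gripper_width: 0.0856
```

```bash
python3 -c "
from h import *
snap('wrist','w1')"
```

```text
(no output)
```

View pics/w1.png

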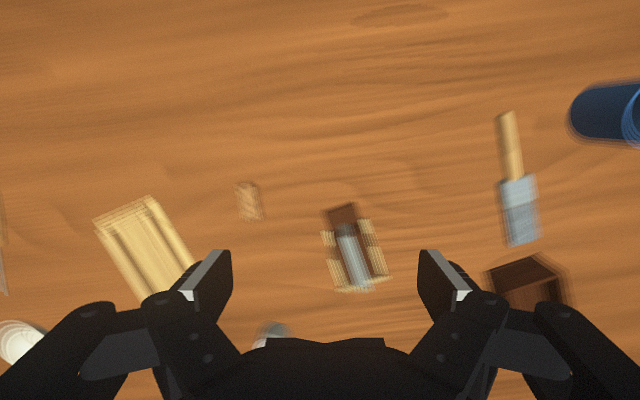

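The magazine shows at about (345,240), its exit towards the image top and the blank end at (338,212). The holder is at (145,250). The picture is blurred by motion, so I'll retake it at rest, a little further back.

jog_arm(
  rows=[
    [[-0.03,-0.02,-0.04,0],[-0.03,-0.02,-0.04,0],[0,0,0,0],[0,0,0,0]],
  ],
)

```text
t: 2.58
eef_pos: [0.3749, 0.0779, 0.187]
eef_rot: [179.8, 0.1, 174.5]
force: [0.2, 0.6, -0.0]
gripper_width: 0.0855
```

```bash
python3 -c "
from h import *
c=snap('wrist','w2');print(c['state']['eef_pos'],c['state']['eef_rot'])"
```

```text
[0.37494097 0.07789609 0.18696338] [1.79832329e+02 8.48146908e-02 1.74525986e+02]
```

View pics/w2.png

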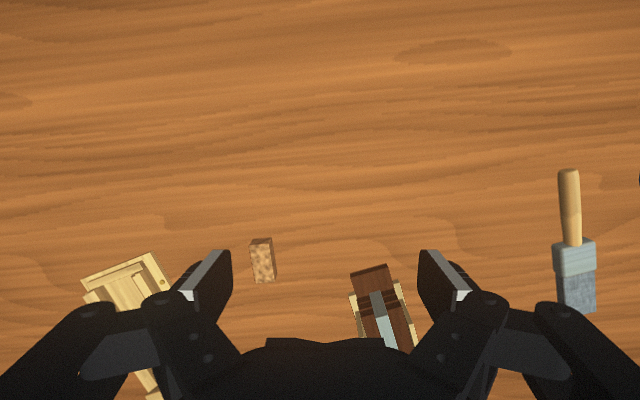

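The blank's free end spans about (350,275)-(388,265) and the post tip is near (376,295). I'll measure it on a crop.

```bash
python3 - <<'E'
from h import *
c=load('w2');im=c['pixels'][:,:,::-1]
cv2.imwrite('pics/w2c.png',cv2.resize(im[250:350,330:440],None,fx=6,fy=6,interpolation=cv2.INTER_CUBIC))
hsv=cv2.cvtColor(c['pixels'],cv2.COLOR_RGB2HSV)
for p in [(365,280),(355,262),(398,300),(380,305)]: print(p,hsv[p[1],p[0]],c['pixels'][p[1],p[0]],bydepth(c,p))
E
```

```text
(365, 280) [ 13 165 105] [105  66  37] [[0.49558748 0.11371924 0.0214029 ]]
(355, 262) [ 14 160 183] [183 121  68] [[ 0.48244593  0.10499557 -0.00101725]]
(398, 300) [ 12 151  98] [98 63 40] [[0.51129225 0.14691422 0.0438255 ]]
(380, 305) [ 21  40 101] [101  96  85] [[0.50909621 0.12515902 0.05354282]]
```

View pics/w2c.png

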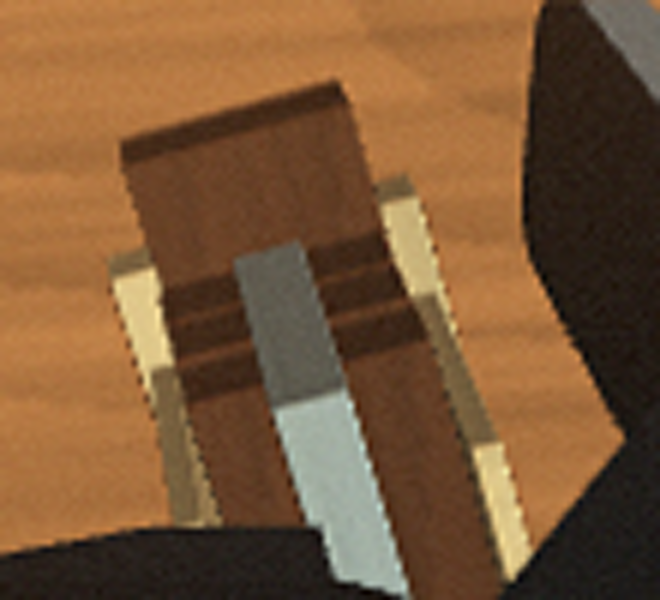

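```bash
cat > m.py <<'E'
from h import *
np.set_printoptions(precision=4,suppress=True)
c=load('w2')
f=lambda L:(np.array(L,float)+.5)/6-.5+[330,250]
P=onz(c,f([(125,163),(345,100),(382,235),(163,292)]),.022)[:,:2]
print(P)
w=P[1]-P[0];print('width',np.linalg.norm(w))
for a,b in [(0,1),(3,2)]:
    d=P[b]-P[a];print('edge ang',np.degrees(np.arctan2(d[1],d[0]))-90)
for a,b in [(0,3),(1,2)]:
    d=P[b]-P[a];print('side ang',np.degrees(np.arctan2(d[1],d[0])),np.linalg.norm(d))
B=onz(c,f([(112,275),(410,197)]),.010)[:,:2];d=B[1]-B[0];print('base',B,np.linalg.norm(d),np.degrees(np.arctan2(d[1],d[0]))-90,B.mean(0))
print('front mid',P[:2].mean(0),'rear mid',P[2:].mean(0))
E
python3 m.py
```

```text
[[0.4894 0.0969]
 [0.48   0.1403]
 [0.5101 0.1463]
 [0.5186 0.1024]]
width 0.04434656416420883
edge ang 12.163426888163585
edge ang 10.947050460273303
side ang 10.57853669919779 0.029716728372337086
side ang 11.421486036154288 0.03065856157824561
base [[0.5213 0.0929]
 [0.5093 0.1546]] 0.06292289473485102 10.965263002286392 [0.5153 0.1238]
front mid [0.4847 0.1186] rear mid [0.5143 0.1244]
```

jog_arm(
  rows=[
    [[0.04,0.014,-0.03,0.1],[0.04,0.014,-0.04,0.1],[0.037,0.014,-0.05,0.09],[0,0,0,0],[0,0,0,0]],
  ],
)

```text
t: 3.25
eef_pos: [0.5036, 0.1221, 0.0707]
eef_rot: [179.9, 0.9, -168.3]
force: [0.8, 0.1, 0.3]
gripper_width: 0.0855
```

```bash
python3 -c "
from h import *
c=snap('wrist','w3');print(c['state']['eef_pos'],c['state']['eef_rot'])
snap('side','s3',(260,130,400,270),4.2)"
```

```text
[0.50364608 0.12210349 0.07066731] [ 179.86690381    0.90790533 -168.31399772]
```

View pics/w3.png

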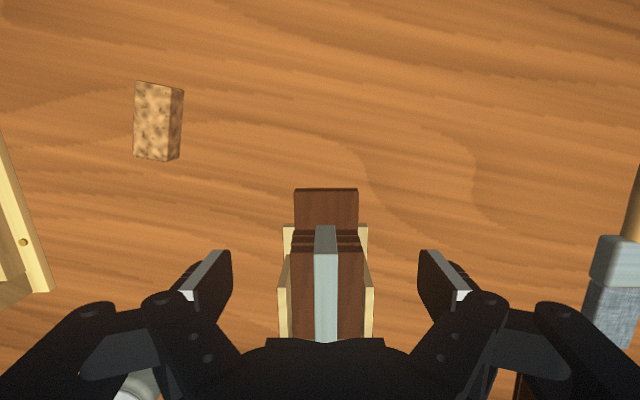

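View pics/s3.png

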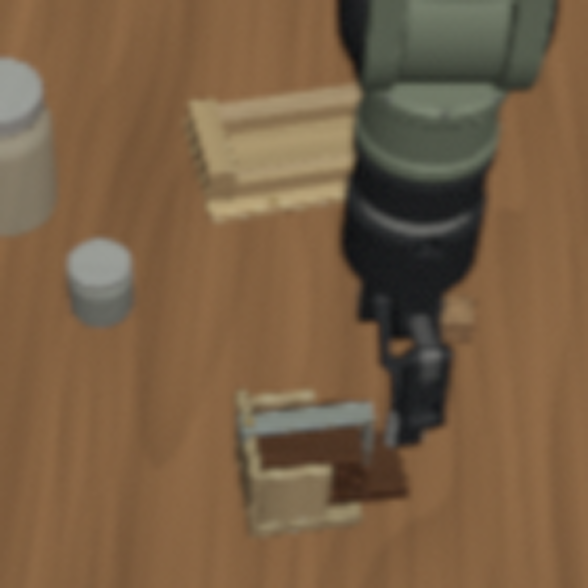

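The blank is square in the wrist view, with its front edge from (294,191) to (358,191), centred between the fingers.

```bash
python3 - <<'E'
from h import *
np.set_printoptions(precision=4,suppress=True)
c=load('w3')
im=c['pixels'][:,:,::-1];cv2.imwrite('pics/w3c.png',cv2.resize(im[170:270,270:390],None,fx=6,fy=6,interpolation=cv2.INTER_CUBIC))
P=onz(c,[(294.5,193),(357.5,192.5)],.022);print(P,P.mean(0))
# lateral offset in tool frame
s=c['state'];y=np.radians(s['eef_rot'][2]);R=np.array([[np.cos(y),np.sin(y)],[-np.sin(y),np.cos(y)]])
print(R@(P.mean(0)[:2]-s['eef_pos'][:2]))
d=P[1]-P[0];print(np.degrees(np.arctan2(d[1],d[0]))-90,np.linalg.norm(d))
E
```

```text
[[0.4923 0.0978 0.022 ]
 [0.4831 0.1408 0.022 ]] [0.4877 0.1193 0.022 ]
[ 0.0162 -0.0005]
12.137386346633292 0.04397934914109779
```

View pics/w3c.png

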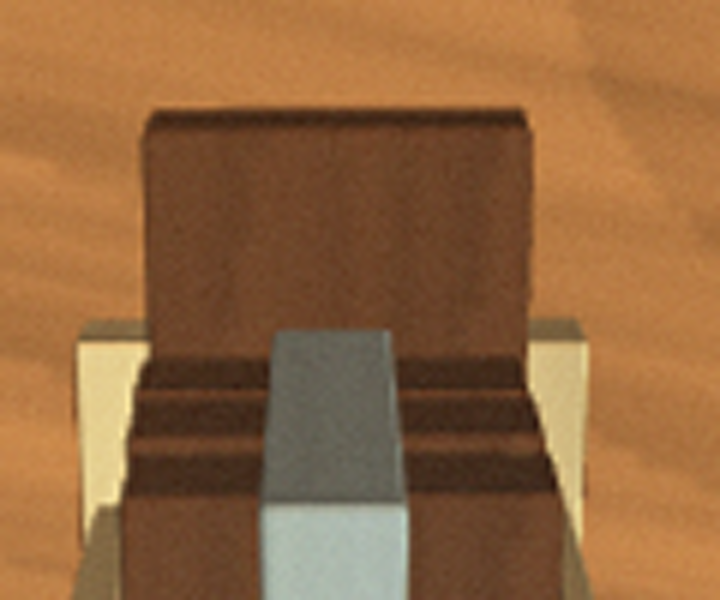

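jog_arm(
  rows=[
    [[-0.008,-0.002,0,0],[0,0,-0.02,0],[0,0,-0.02,0],[0,0,-0.008,0],[0,0,0,0]],
  ],
)

```text
t: 3.98
eef_pos: [0.4961, 0.1191, 0.0309]
eef_rot: [180.0, 1.7, -168.4]
force: [0.5, -0.4, -0.3]
gripper_width: 0.0855
```

jog_arm(
  rows=[
    [[0,0,-0.015,0],[0,0,0,0],[0,0,0,0]],
  ],
)

```text
t: 4.35
eef_pos: [0.4971, 0.1191, 0.0165]
eef_rot: [180.0, 1.9, -168.4]
force: [0.3, 0.3, 0.7]
gripper_width: 0.0857
```

jog_arm(
  rows=[
    [[-0.003,0,-0.005,0],[0,0,0,0],[0,0,0,0]],
  ],
)

```text
t: 4.72
eef_pos: [0.494, 0.1192, 0.0114]
eef_rot: [180.0, 1.9, -168.4]
force: [0.0, -0.6, -0.5]
gripper_width: 0.0852
```

jog_arm(
  rows=[
    [[0,0,0,0],[0,0,0,0],[0,0,0,0],[0,0,0,0],[0,0,0,0]],
  ],
  fingers=0,
  squeeze=35,
)

```text
t: 5.35
eef_pos: [0.4943, 0.1192, 0.0116]
eef_rot: [180.0, 1.9, -168.4]
force: [0.3, -0.5, 0.1]
gripper_width: 0.0003
```

```bash
python3 -c "
from h import *
c=snap('wrist','w4');print(c['state']['eef_pos'],c['state']['gripper_width'])
snap('side','s4',(300,190,400,270),6)
snap('scene','c4',(310,170,400,250),6)"
```

```text
[0.49430741 0.11921435 0.01159354] 0.000304770997411941
```

View pics/w4.png

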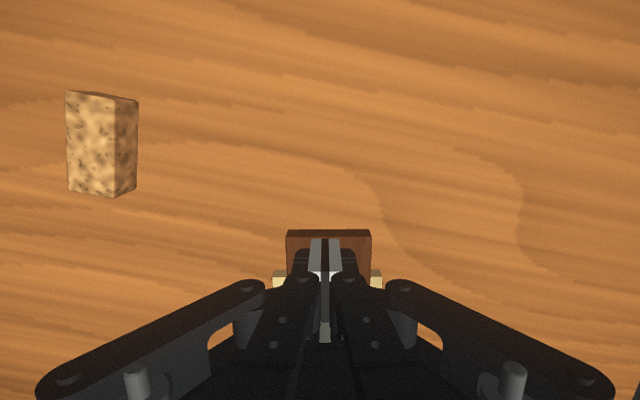

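View pics/s4.png

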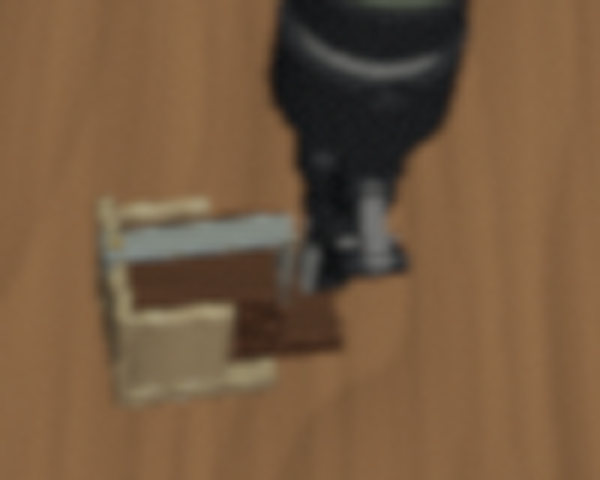

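View pics/c4.png

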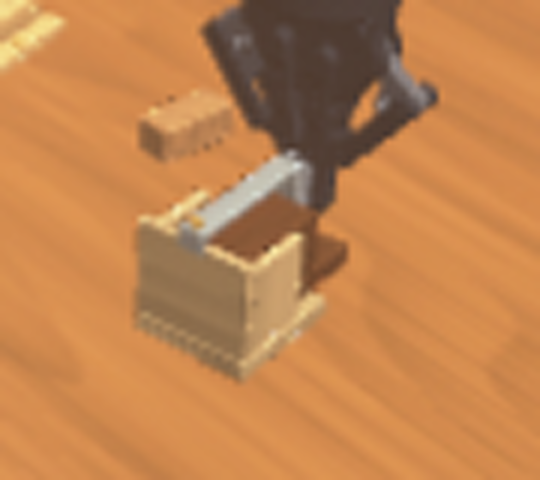

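```bash
python3 - <<'E'
from h import *
np.set_printoptions(precision=4,suppress=True)
c=load('w4')
T=np.array(c['tool_from_camera'])
for p in [(316,241),(334,241),(315,250),(316,262),(300,255),(350,255),(292,245),(365,245),(329,233),(200,100),(500,200)]:
    x=ray(c,p)[0];d=c['depth'][p[1],p[0]];q=T@np.r_[np.r_[x,1]*d,1]
    print(p,d,'tool',q[:3],'world',bydepth(c,p,0)[0])
im=c['pixels'][:,:,::-1];cv2.imwrite('pics/w4c.png',cv2.resize(im[215:300,265:385],None,fx=6,fy=6,interpolation=cv2.INTER_CUBIC))
print(get_state()['joint_pos']) if 0 else None
E
```

```text
(316, 241) 0.14435618 tool [ 0.0117 -0.0045 -0.0275] world [0.4828 0.1122 0.0386]
(334, 241) 0.14305806 tool [ 0.0122  0.0038 -0.0287] world [0.4806 0.1203 0.0398]
(315, 250) 0.1357727 tool [ 0.0112 -0.0047 -0.0365] world [0.4831 0.1121 0.0477]
(316, 262) 0.12321222 tool [ 0.0117 -0.0039 -0.0494] world [0.482  0.1127 0.0605]
(300, 255) 0.13828161 tool [ 0.008  -0.0115 -0.0348] world [0.4877 0.1061 0.0461]
(350, 255) 0.13828547 tool [ 0.008   0.0108 -0.0347] world [0.4832 0.128  0.0461]
(292, 245) 0.1646073 tool [ 0.002  -0.0179 -0.0091] world [0.4957 0.1013 0.0206]
(365, 245) 0.16490692 tool [ 0.0019  0.021  -0.0088] world [0.488  0.1393 0.0203]
(329, 233) 0.16728851 tool [ 0.0072  0.0018 -0.0049] world [0.4867 0.1195 0.0163]
(200, 100) 0.16314484 tool [ 0.0765 -0.0664  0.0094] world [ 0.4331  0.0389 -0.0004]
(500, 200) 0.17964527 tool [0.0213 0.1016 0.0118] world [ 0.4535  0.2145 -0.0009]
```

View pics/w4c.png

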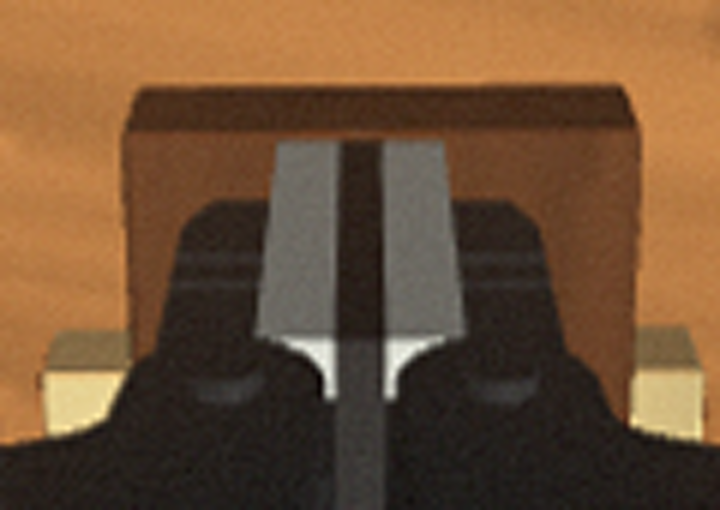

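```bash
python3 - <<'E'
from h import *
np.set_printoptions(precision=4,suppress=True)
for n,pts in [('w3',[(225,253),(427,253),(222,262),(215,285),(185,295),(240,345),(280,342),(325,345),(325,370),(325,395),(360,342),(420,380)]),('w4',[(325,335),(325,345),(315,280),(320,300),(315,260),(316,240),(316,239),(316,238),(250,380),(300,390),(275,250+20)])]:
  c=load(n);T=np.array(c['tool_from_camera'])
  for p in pts:
    x=ray(c,p)[0];d=c['depth'][p[1],p[0]];q=T@np.r_[np.r_[x,1]*d,1]
    print(n,p,d.round(4),'tool',q[:3])
E
```

```text
w3 (225, 253) 0.1325 tool [ 0.0112 -0.0432 -0.0399]
w3 (427, 253) 0.1321 tool [ 0.0114  0.0432 -0.0402]
w3 (222, 262) 0.1297 tool [ 0.0088 -0.0435 -0.0435]
w3 (215, 285) 0.121 tool [ 0.0039 -0.0434 -0.0538]
w3 (185, 295) 0.1028 tool [ 0.0101 -0.047  -0.071 ]
w3 (240, 345) 0.2769 tool [-0.1288 -0.0765  0.0718]
w3 (280, 342) 0.0806 tool [ 0.0105 -0.0121 -0.0938]
w3 (325, 345) 0.0801 tool [ 0.0101 -0.0004 -0.0944]
w3 (325, 370) 0.0707 tool [ 0.0111 -0.0004 -0.1039]
w3 (325, 395) 0.0634 tool [ 0.0119 -0.0004 -0.1113]
w3 (360, 342) 0.081 tool [ 0.0102  0.0088 -0.0935]
w3 (420, 380) 0.0563 tool [ 0.0206  0.017  -0.1163]
w4 (325, 335) 0.1254 tool [-0.0179 -0.0003 -0.0551]
w4 (325, 345) 0.08 tool [ 0.0101 -0.0004 -0.0945]
w4 (315, 280) 0.1065 tool [ 0.0131 -0.0038 -0.0662]
w4 (320, 300) 0.1117 tool [ 0.0036 -0.0022 -0.0635]
w4 (315, 260) 0.124 tool [ 0.0121 -0.0043 -0.0484]
w4 (316, 240) 0.1448 tool [ 0.012  -0.0045 -0.0269]
w4 (316, 239) 0.1473 tool [ 0.0115 -0.0046 -0.0244]
w4 (316, 238) 0.1478 tool [ 0.0118 -0.0046 -0.0239]
w4 (250, 380) 0.0576 tool [ 0.0196 -0.0144 -0.1152]
w4 (300, 390) 0.0641 tool [ 0.0122 -0.0056 -0.1104]
w4 (275, 270) 0.19 tool [-0.0228 -0.031   0.0105]
```

The wrist depth puts the shut fingertips about 24 mm short of the reported TCP, at z≈0.037. They closed in the air above the blank with no contact, so nothing moved. I'll reopen, go about 27 mm lower and watch the force and the strap clearance.

jog_arm(
  rows=[
    [[0,0,0,0],[0,0,0,0],[0,0,0,0],[0,0,0,0],[0,0,0,0]],
  ],
  fingers=100,
)

```text
t: 6.12
eef_pos: [0.4943, 0.1192, 0.0116]
eef_rot: [180.0, 1.9, -168.4]
force: [-0.1, -0.0, 0.7]
gripper_width: 0.0851
```

jog_arm(
  rows=[
    [[0,0,-0.008,0],[0,0,-0.006,0],[0,0,0,0],[0,0,0,0]],
  ],
)

```text
t: 6.62
eef_pos: [0.4939, 0.1192, -0.0039]
eef_rot: [180.0, 1.9, -168.4]
force: [0.0, -0.6, -0.3]
gripper_width: 0.0854
```

jog_arm(
  rows=[
    [[0,0,-0.006,0],[0,0,-0.003,0],[0,0,0,0],[0,0,0,0]],
  ],
)

```text
t: 7.12
eef_pos: [0.4941, 0.1192, -0.0134]
eef_rot: [180.0, 1.9, -168.4]
force: [0.2, 1.2, 0.3]
gripper_width: 0.0855
```

```bash
python3 -c "
from h import *
c=snap('wrist','w5');print(c['state']['eef_pos'],c['state']['force'])
snap('side','s5',(300,190,400,270),6)"
```

```text
[ 0.49407985  0.11916669 -0.01338255] [0.19471636 1.24641224 0.29329879]
```

View pics/w5.png

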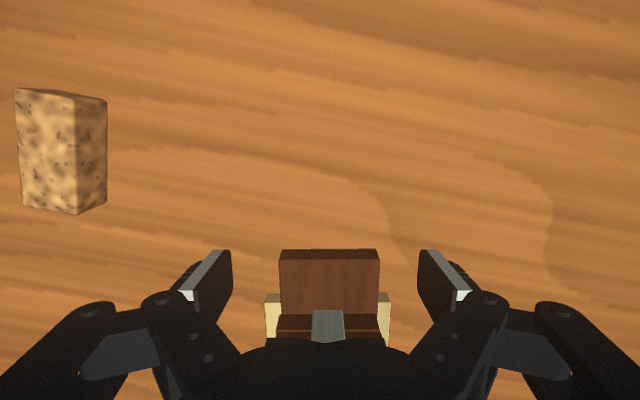

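View pics/s5.png

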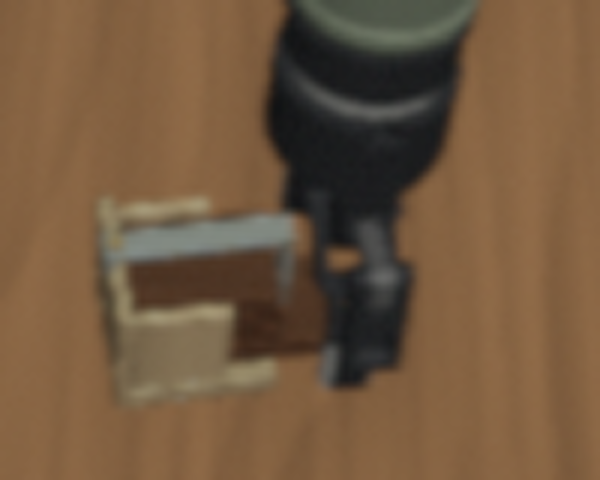

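```bash
python3 - <<'E'
from h import *
np.set_printoptions(precision=4,suppress=True)
c=load('w5');T=np.array(c['tool_from_camera'])
for p in [(329,255),(329,262),(329,275),(329,300),(285,262),(374,262),(328,330),(340,325),(288,325),(229,252),(222,280)]:
    x=ray(c,p)[0];d=c['depth'][p[1],p[0]];q=T@np.r_[np.r_[x,1]*d,1]
    print(p,d.round(4),'tool',q[:3],bydepth(c,p,0)[0])
im=c['pixels'][:,:,::-1];cv2.imwrite('pics/w5c.png',cv2.resize(im[235:345,260:400],None,fx=5,fy=5,interpolation=cv2.INTER_CUBIC))
E
```

```text
(329, 255) 0.1437 tool [ 0.0057  0.0015 -0.0297] [0.4872 0.1193 0.0162]
(329, 262) 0.1399 tool [ 0.0042  0.0015 -0.034 ] [0.4885 0.1195 0.0205]
(329, 275) 0.1398 tool [-0.0014  0.0015 -0.0357] [0.494  0.1206 0.0224]
(329, 300) 0.1442 tool [-0.0148  0.0015 -0.0348] [0.5071 0.1234 0.0218]
(285, 262) 0.139 tool [ 0.0046 -0.0183 -0.0349] [0.4921 0.1001 0.0213]
(374, 262) 0.1398 tool [ 0.0043  0.0218 -0.0342] [0.4844 0.1394 0.0206]
(328, 330) 0.1277 tool [-0.0174  0.0009 -0.0526] [0.5093 0.1232 0.0398]
(340, 325) 0.1298 tool [-0.0168  0.006  -0.0502] [0.5077 0.128  0.0374]
(288, 325) 0.138 tool [-0.0221 -0.0168 -0.0432] [0.5177 0.1068 0.0305]
(229, 252) 0.1387 tool [ 0.0091 -0.0434 -0.034 ] [0.4928 0.0746 0.0203]
(222, 280) 0.1292 tool [ 0.0017 -0.0434 -0.0459] [0.4996 0.076  0.0324]
```

View pics/w5c.png

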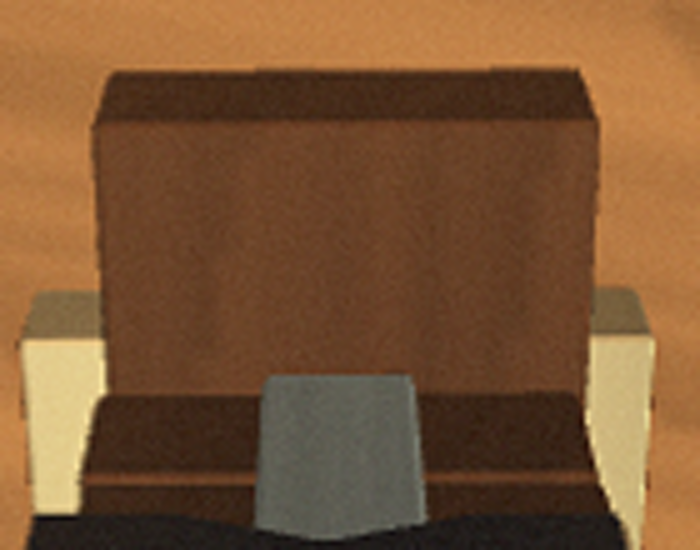

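jog_arm(
  rows=[
    [[0,0.0015,-0.0025,0],[0,0,0,0],[0,0,0,0]],
  ],
)

```text
t: 7.6
eef_pos: [0.4943, 0.1208, -0.0158]
eef_rot: [180.0, 1.9, -168.4]
force: [0.3, 1.0, -1.4]
gripper_width: 0.0852
```

jog_arm(
  rows=[
    [[0,0,0,0],[0,0,0,0],[0,0,0,0],[0,0,0,0],[0,0,0,0]],
  ],
  fingers=0,
  squeeze=35,
)

```text
t: 8.22
eef_pos: [0.4943, 0.1209, -0.0154]
eef_rot: [180.0, 1.9, -168.4]
force: [-0.1, -0.4, 1.0]
gripper_width: 0.0449
```

jog_arm(
  rows=[
    [[-0.006,-0.0012,0,0],[-0.006,-0.0012,0,0],[-0.006,-0.0012,0,0]],
  ],
)

```text
t: 8.6
eef_pos: [0.4773, 0.1174, -0.0153]
eef_rot: [180.0, 2.1, -168.4]
force: [3.1, 0.3, -2.1]
gripper_width: 0.045
```

jog_arm(
  rows=[
    [[-0.007,-0.0014,0,0],[-0.007,-0.0014,0,0],[-0.007,-0.0014,0,0],[-0.007,-0.0014,0,0],[0,0,0,0]],
  ],
)

```text
t: 9.22
eef_pos: [0.4438, 0.1109, -0.0159]
eef_rot: [180.0, 1.8, -168.4]
force: [-0.4, 0.2, -0.1]
gripper_width: 0.0452
```

jog_arm(
  rows=[
    [[-0.015,-0.003,0.001,0],[-0.015,-0.003,0,0],[-0.015,-0.003,0,0],[0,0,0,0]],
  ],
)

```text
t: 9.72
eef_pos: [0.3979, 0.1016, -0.0146]
eef_rot: [180.0, 1.9, -168.4]
force: [-0.2, -0.2, -0.1]
gripper_width: 0.0449
```

```bash
python3 -c "
from h import *
c=snap('wrist','w6');print(c['state']['eef_pos'],c['state']['force'])
snap('side','s6',(300,190,400,270),6)"
```

```text
[ 0.39791639  0.10155095 -0.01459678] [-0.18854149 -0.18194834 -0.08340294]
```

View pics/s6.png

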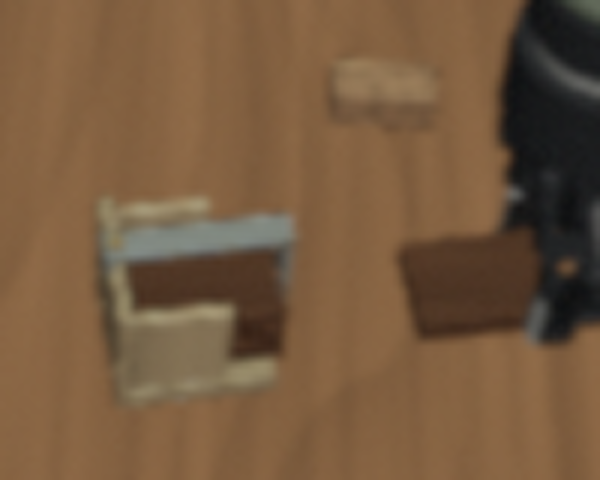

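View pics/w6.png

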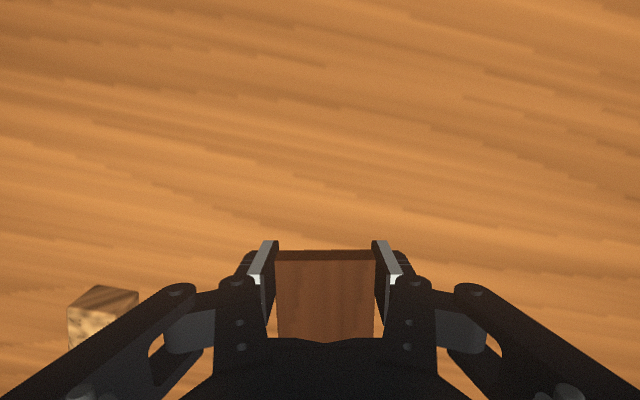

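The blank is out and held level, and the stack has stayed in the magazine. Next I lower the blank to the bench.

jog_arm(
  rows=[
    [[0,0,-0.004,0],[0,0,-0.004,0],[0,0,0,0]],
  ],
)

```text
t: 10.2
eef_pos: [0.4024, 0.1019, -0.0224]
eef_rot: [-180.0, 2.2, -168.4]
force: [-3.2, -0.6, 8.6]
gripper_width: 0.0451
```

jog_arm(
  rows=[
    [[0,0,0,0],[0,0,0,0],[0,0,0,0],[0,0,0,0],[0,0,0,0]],
  ],
  fingers=100,
)

```text
t: 10.82
eef_pos: [0.403, 0.102, -0.0229]
eef_rot: [-180.0, 2.2, -168.4]
force: [0.7, -0.3, 0.1]
gripper_width: 0.085
```

jog_arm(
  rows=[
    [[0,0,0.02,0],[0,0,0.05,0],[-0.03,0,0.05,0],[-0.03,0,0.05,0],[0,0,0,0]],
  ],
)

```text
t: 11.45
eef_pos: [0.341, 0.1019, 0.1519]
eef_rot: [-180.0, 2.2, -168.4]
force: [1.0, 0.4, -0.7]
gripper_width: 0.0854
```

jog_arm(
  rows=[
    [[0,0,0,0],[0,0,0,0]],
  ],
)

```text
t: 11.7
eef_pos: [0.3411, 0.1018, 0.1508]
eef_rot: [-180.0, 2.2, -168.5]
force: [0.2, -1.0, -0.3]
gripper_width: 0.0854
```

```bash
python3 -c "
from h import *
c=snap('wrist','w7');print(c['state']['eef_pos'],c['state']['eef_rot'],c['state']['joint_pos'])
snap('side','s7',(260,130,420,270),4.2)"
```

```text
[0.34114188 0.10177992 0.15084588] [-179.97321878    2.21076385 -168.45424451] [  4.45180646  -0.58260498 -44.2207598   44.16468316   0.24637877
  -7.08870767]
```

View pics/s7.png

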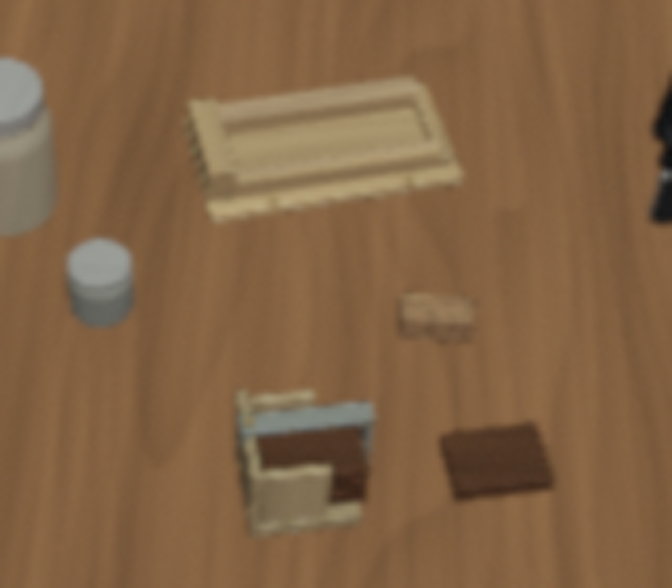

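View pics/w7.png

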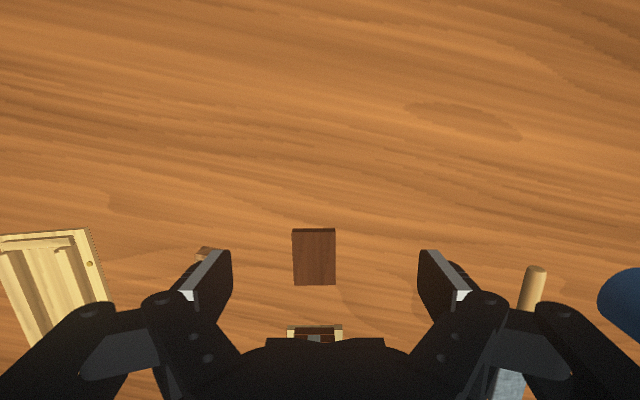

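The side view shows the blank flat on the bench at crop (497,460), the stack intact and the cork unmoved. In the wrist view the blank spans (292,228)-(336,285).

```bash
cat > blank.py <<'E'
from h import *
import sys
np.set_printoptions(precision=4,suppress=True)
n=sys.argv[1];z=float(sys.argv[2]);x0,y0,x1,y1=map(int,sys.argv[3:7])
c=load(n);hsv=cv2.cvtColor(c['pixels'],cv2.COLOR_RGB2HSV)
m=np.zeros((400,640),np.uint8);lo=int(sys.argv[7]) if len(sys.argv)>7 else 75
m[y0:y1,x0:x1]=((hsv[y0:y1,x0:x1,2]<140)&(hsv[y0:y1,x0:x1,2]>lo))*255
k=max(cv2.findContours(m,cv2.RETR_EXTERNAL,cv2.CHAIN_APPROX_NONE)[0],key=cv2.contourArea)[:,0]
P=onz(c,k,z)[:,:2]
(r)=cv2.minAreaRect((P*1000).astype(np.float32));print('rect mm',r)
B=cv2.boxPoints(r)/1000;e=B[1]-B[0],B[2]-B[1];L=max(e,key=np.linalg.norm);a=np.degrees(np.arctan2(L[1],L[0]));a=(a+90)%180-90
print('centre',B.mean(0),'long axis deg',a,'pix',k.min(0),k.max(0))
E
python3 blank.py w7 .012 270 215 360 300; python3 - <<'E'
from h import *
c=load('w7');print(cv2.cvtColor(c['pixels'],cv2.COLOR_RGB2HSV)[222:294:3,314,2], bydepth(c,[(314,250),(314,275)]))
E
```

```text
rect mm ((423.2505187988281, 105.71727752685547), (67.57746887207031, 45.88927459716797), 12.125908851623535)
centre [0.4233 0.1057] long axis deg 12.125916 pix [291 228] [335 285]
[171 193 125  70 113 111 109 102 106 106 106 104 109 105 106 108 106 113
 107 106 101 154 185 189] [[0.41527433 0.1046674  0.01093408]
 [0.44511683 0.11042361 0.01037833]]
```

```bash
python3 - <<'E'
from h import *
np.set_printoptions(precision=1,suppress=True)
for n in ['side0','scene0']:
    c=load(n);W=world(c)
    m=(W[...,0]>.4)&(W[...,0]<.68)&(W[...,1]>-.3)&(W[...,1]<-.04)
    for lo,hi in [(.004,.05),(.005,.011),(.02,.028),(.030,.05),(.034,.045)]:
        q=m&(W[...,2]>lo)&(W[...,2]<hi)
        P=W[q][:,:2]*1000
        if len(P)<5: print(n,lo,len(P));continue
        print(n,lo,hi,len(P),cv2.minAreaRect(P.astype(np.float32)),P.min(0),P.max(0))
    q=m&(W[...,2]>.004);v,u=np.where(q);print(u.min(),u.max(),v.min(),v.max())
    im=np.full((520,560,3),255,np.uint8)
    for X in W[m&(W[...,2]>.003)]:
        i=(int((.68-X[0])*2000),int((X[1]+.3)*2000))
        zz=np.clip(X[2]/.04,0,1);cv2.circle(im,i,2,tuple(int(t) for t in cv2.applyColorMap(np.uint8([[zz*255]]),cv2.COLORMAP_JET)[0,0]),-1)
    cv2.imwrite(f'pics/top_{n}.png',im)
E
```

```text
side0 0.004 0.05 1674 ((539.3378295898438, -169.6944122314453), (256.67010498046875, 273.167236328125), 89.1938247680664) [ 401.8 -299.4] [676.9 -42. ]
side0 0.005 0.011 656 ((538.8856201171875, -174.30848693847656), (272.4996337890625, 248.7541961669922), 1.0237140655517578) [ 403.1 -297.9] [675.6 -47.9]
side0 0.02 0.028 271 ((548.2932739257812, -156.80296325683594), (175.83126831054688, 77.80441284179688), 15.944159507751465) [ 458.3 -215.9] [641.7 -99. ]
side0 0.03 0.05 252 ((551.9072875976562, -157.84307861328125), (168.3025665283203, 75.41433715820312), 16.597183227539062) [ 471.6 -215.1] [641.6 -97.7]
side0 0.034 0.045 135 ((572.4468994140625, -151.8309326171875), (125.84339904785156, 74.76661682128906), 16.989505767822266) [ 501.8 -194.2] [641.6 -97.7]
290 383 134 195
scene0 0.004 0.05 1018 ((536.7365112304688, -173.23239135742188), (244.3383331298828, 274.8460388183594), 89.17491149902344) [ 400.1 -297.4] [674.8 -50.7]
scene0 0.005 0.011 379 ((522.3245849609375, -143.802490234375), (237.3344268798828, 128.41537475585938), 11.107307434082031) [ 401.8 -228.9] [650.7 -85.3]
scene0 0.02 0.028 179 ((555.4568481445312, -155.20407104492188), (174.84710693359375, 77.82179260253906), 13.012666702270508) [ 464.4 -212.8] [ 646.6 -100.3]
scene0 0.03 0.05 187 ((554.5610961914062, -157.31768798828125), (171.76551818847656, 77.67459106445312), 15.259135246276855) [ 465.3 -215.8] [644.6 -98.1]
scene0 0.034 0.045 90 ((564.8150024414062, -157.92330932617188), (151.79295349121094, 77.44888305664062), 17.897891998291016) [ 480.7 -183.3] [644.2 -98.1]
242 336 159 201
```

View pics/top_side0.png

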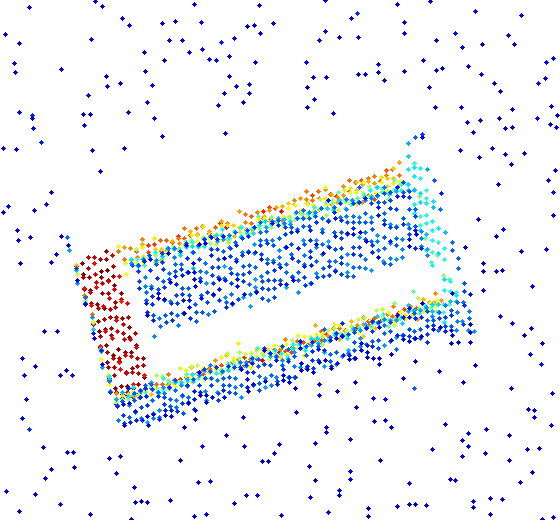

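View pics/top_scene0.png

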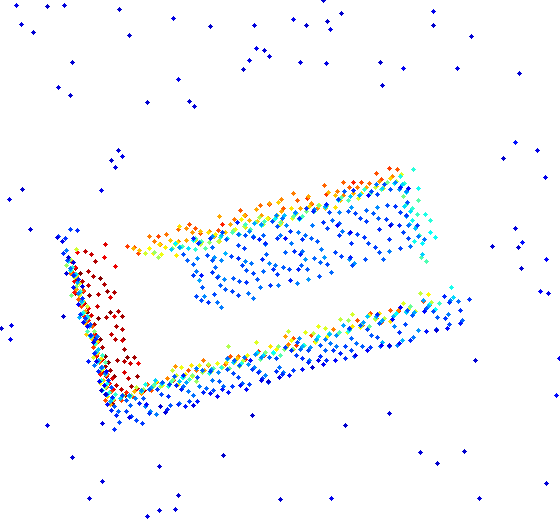

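jog_arm(
  rows=[
    [[0.023,-0.029,0.006,-0.166],[0.023,-0.029,0.006,-0.166],[0.023,-0.029,0.006,-0.166],[0.023,-0.029,0.004,-0.166],[0.023,-0.029,0.004,-0.166]],
  ],
)

```text
t: 12.42
eef_pos: [0.4553, -0.0462, 0.1711]
eef_rot: [-179.9, 1.4, 142.7]
force: [-0.3, -1.1, -0.9]
gripper_width: 0.0853
```

jog_arm(
  rows=[
    [[0.023,-0.029,0.004,-0.166],[0.023,-0.029,0.004,-0.166],[0.023,-0.029,0.004,-0.166],[0.023,-0.029,0.004,-0.16],[0,0,0,0]],
  ],
)

```text
t: 13.05
eef_pos: [0.55, -0.1685, 0.179]
eef_rot: [-179.5, 0.9, 103.5]
force: [-0.5, 0.5, -0.3]
gripper_width: 0.0851
```

jog_arm(
  rows=[
    [[0,0,0,0],[0,0,0,0]],
  ],
)

```text
t: 13.3
eef_pos: [0.5483, -0.1673, 0.1765]
eef_rot: [-179.3, 0.7, 103.6]
force: [-0.2, 1.0, -0.0]
gripper_width: 0.0855
```

```bash
python3 -c "
from h import *
c=snap('wrist','w8');print(c['state']['eef_pos'],c['state']['eef_rot'],c['state']['joint_pos'])"
```

```text
[ 0.54829315 -0.16727913  0.17646002] [-179.2759251     0.72164868  103.57226407] [-23.76627652  22.71128833 -10.32221565  57.10453926  -1.01290651
  52.66723968]
```

View pics/w8.png

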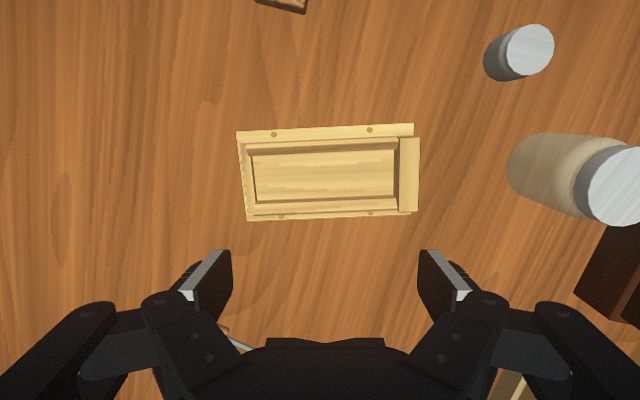

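The holder is fully in view: outline (237,124)-(420,220), stop on the right at (410,175), low bar on the left at (248,178).

```bash
python3 -c "
from h import *
im=load('w8')['pixels'][:,:,::-1]
cv2.imwrite('pics/w8c.png',cv2.resize(im[115:230,230:425],None,fx=4,fy=4,interpolation=cv2.INTER_CUBIC))"
```

```text
(no output)
```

View pics/w8c.png

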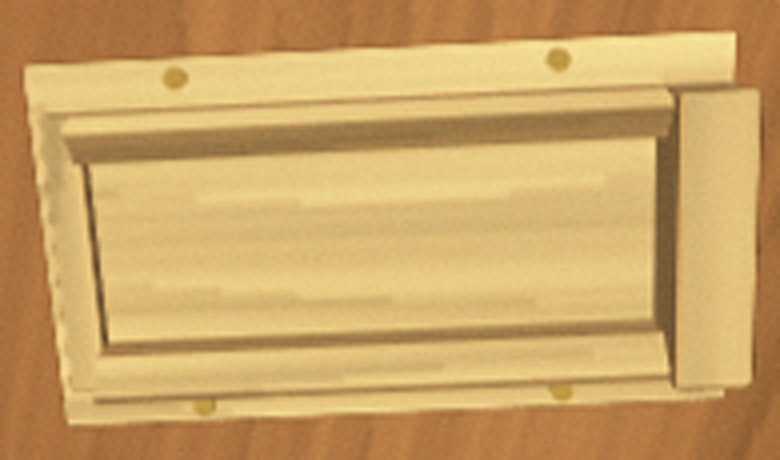

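```bash
cat > hold.py <<'E'
from h import *
np.set_printoptions(precision=4,suppress=True)
c=load('w8');f=lambda L:(np.array(L,float)+.5)/4-.5+[230,115]
g=lambda L,z:onz(c,f(L),z)[:,:2]
ang=lambda a,b:np.degrees(np.arctan2(*(b-a)[::-1]))
b=g([(26,68),(736,33),(722,396),(70,423)],.008);print('base',b,ang(b[0],b[1]),ang(b[3],b[2]),np.linalg.norm(b[1]-b[0]),np.linalg.norm(b[3]-b[0]),b.mean(0))
s=g([(680,93),(758,90),(750,384),(676,387)],.038);print('stop',s,ang(s[3],s[0])-90,ang(s[2],s[1])-90,np.linalg.norm(s[0]-s[3]),np.linalg.norm(s[1]-s[0]),'face mid',(s[0]+s[3])/2)
sf=g([(655,140),(655,320)],.008);print('stopfloor',sf,ang(sf[1],sf[0])-90)
l=g([(108,345),(655,320)],.008);print('lower rail',l,ang(*l))
u=g([(85,162),(655,138)],.024);print('upper rail',u,ang(*u))
a=np.radians(np.mean([ang(b[0],b[1]),ang(*l),ang(*u)]));X=np.array([np.cos(a),np.sin(a)]);Y=np.array([-X[1],X[0]])
print('yaw',np.degrees(a),'gap',u.mean(0)@Y-l.mean(0)@Y, 'ymid',(u.mean(0)@Y+l.mean(0)@Y)/2, 'base ymid',b.mean(0)@Y)
xs=((s[0]+s[3])/2)@X; xf=sf.mean(0)@X; print('stop face along X top/floor',xs,xf,'base xmid +75',b.mean(0)@X+.075)
ym=(u.mean(0)@Y+l.mean(0)@Y)/2
print('origin est',X*((xs+xf)/2-.075)+Y*ym)
E
python3 hold.py
```

```text
base [[ 0.4438 -0.1405]
 [ 0.6206 -0.0886]
 [ 0.6472 -0.1831]
 [ 0.4715 -0.2345]] 16.341387855831336 16.31682875627417 0.18425358546722453 0.09805358686816844 [ 0.5458 -0.1617]
stop [[ 0.6041 -0.106 ]
 [ 0.6218 -0.101 ]
 [ 0.6428 -0.1709]
 [ 0.6249 -0.1761]] 16.53412275501175 16.71567211978592 0.07308605343584038 0.01840202300311358 face mid [ 0.6145 -0.1411]
stopfloor [[ 0.6084 -0.1197]
 [ 0.6227 -0.1666]] 17.009445469197587
lower rail [[ 0.4779 -0.2094]
 [ 0.6227 -0.1666]] 16.475490962807125
upper rail [[ 0.4665 -0.1581]
 [ 0.6046 -0.1183]] 16.046913218022553
yaw 16.287930678887005 gap 0.05192079164322905 ymid -0.3088145811789223 base ymid -0.30824405269498434
stop face along X top/floor 0.5502911270121547 0.550699262781744 base xmid +75 0.5535398238639984
origin est [ 0.543  -0.1631]
```

jog_arm(
  rows=[
    [[-0.024,0.054,0,-0.005],[-0.024,0.054,0,-0.005],[-0.024,0.054,-0.01,-0.005],[-0.024,0.054,-0.01,-0.005],[-0.024,0.05,-0.01,-0.005]],
  ],
)

```text
t: 13.98
eef_pos: [0.4247, 0.1048, 0.1469]
eef_rot: [-179.6, 0.8, 102.0]
force: [0.9, 1.0, -0.2]
gripper_width: 0.0854
```

jog_arm(
  rows=[
    [[0,0,-0.02,0],[0,0,-0.02,0],[0,0,0,0],[0,0,0,0]],
  ],
)

```text
t: 14.48
eef_pos: [0.4198, 0.1102, 0.1072]
eef_rot: [-179.6, 0.7, 102.7]
force: [-0.3, -0.4, 0.1]
gripper_width: 0.0854
```

```bash
python3 -c "
from h import *
c=snap('wrist','w9');print(c['state']['eef_pos'],c['state']['eef_rot'],c['state']['joint_pos'])"
```

```text
[0.41977764 0.11018389 0.10722935] [-179.64321083    0.73229955  102.73455373] [  5.52728173  13.07462559 -35.84906668  41.33843081  -0.7712651
  82.79677237]
```

View pics/w9.png

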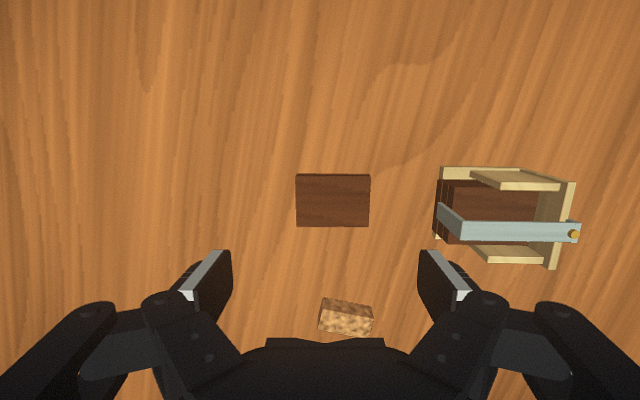

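The blank is at (296,174)-(370,227), square to the jaws, with the magazine well to the right.

```bash
python3 blank.py w9 .012 280 160 385 240; python3 blank.py w9 .012 280 160 385 240 90
```

```text
rect mm ((425.70843505859375, 108.30277252197266), (64.0044174194336, 47.24275588989258), 12.795808792114258)
centre [0.4257 0.1083] long axis deg 12.795799 pix [295 173] [370 226]
rect mm ((425.713134765625, 108.08165740966797), (63.97057342529297, 47.25635528564453), 12.380889892578125)
centre [0.4257 0.1081] long axis deg 12.380875 pix [295 173] [370 226]
```

jog_arm(
  rows=[
    [[0.006,-0.0025,-0.03,0],[0,0,-0.03,0],[0,0,-0.02,0],[0,0,-0.01,0],[0,0,0,0]],
  ],
)

```text
t: 15.15
eef_pos: [0.4312, 0.1068, 0.0192]
eef_rot: [179.8, 0.8, 102.6]
force: [-0.7, 0.2, 0.2]
gripper_width: 0.0855
```

jog_arm(
  rows=[
    [[0,0,0,0]],
  ],
)

```text
t: 15.28
eef_pos: [0.4319, 0.1068, 0.02]
eef_rot: [179.7, 0.8, 102.6]
force: [-0.1, 0.4, -0.5]
gripper_width: 0.0853
```

jog_arm(
  rows=[
    [[-0.006,0,-0.015,0],[0,0,-0.015,0],[0,0,-0.008,0],[0,0,0,0],[0,0,0,0]],
  ],
)

```text
t: 15.9
eef_pos: [0.43, 0.1072, -0.0151]
eef_rot: [179.3, 0.9, 102.6]
force: [-0.0, 1.0, 0.3]
gripper_width: 0.0855
```

```bash
python3 -c "
from h import *
c=snap('wrist','w10');print(c['state']['eef_pos'],c['state']['eef_rot'])
np.set_printoptions(precision=4,suppress=True)
T=np.array(c['tool_from_camera'])
for p in [(229,252),(422,252)]:
    x=ray(c,p)[0];d=c['depth'][p[1],p[0]];print((T@np.r_[np.r_[x,1]*d,1])[:3],bydepth(c,p,0))
"
```

```text
[ 0.42995894  0.1071737  -0.01509846] [179.29016871   0.87853032 102.57234384]
[ 0.0077 -0.0437 -0.0335] [[0.3851 0.1056 0.0177]]
[ 0.0092  0.0422 -0.0367] [[0.4685 0.1258 0.022 ]]
```

View pics/w10.png

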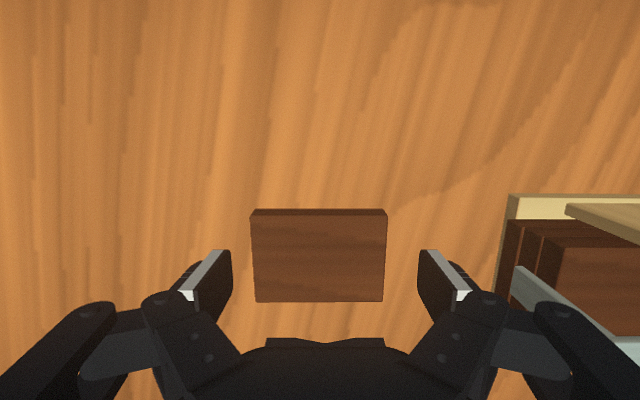

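```bash
python3 blank.py w10 .012 240 200 400 310 85
```

```text
rect mm ((425.6677551269531, 108.77018737792969), (63.30209732055664, 48.258018493652344), 12.45215892791748)
centre [0.4257 0.1088] long axis deg 12.452171 pix [249 209] [387 302]
```

jog_arm(
  rows=[
    [[-0.005,0.0005,-0.006,0],[0,0,-0.006,0],[0,0,0,0],[0,0,0,0]],
  ],
)

```text
t: 16.45
eef_pos: [0.4248, 0.1078, -0.0275]
eef_rot: [179.3, 0.9, 102.6]
force: [-0.4, 0.2, 0.4]
gripper_width: 0.0853
```

jog_arm(
  rows=[
    [[0,0,0,0],[0,0,0,0],[0,0,0,0],[0,0,0,0]],
  ],
  fingers=0,
  squeeze=35,
)

```text
t: 16.95
eef_pos: [0.4218, 0.1071, -0.0252]
eef_rot: [179.5, 0.9, 102.6]
force: [0.6, -0.5, -0.4]
gripper_width: 0.0632
```

jog_arm(
  rows=[
    [[0,0,0.02,0],[0,0,0.04,0],[0,0,0.04,0],[0,0,0,0]],
  ],
)

```text
t: 17.45
eef_pos: [0.4217, 0.107, 0.0765]
eef_rot: [179.6, 0.9, 102.6]
force: [1.0, -0.8, -0.9]
gripper_width: 0.0629
```

```bash
python3 -c "
from h import *
c=snap('wrist','w11');print(c['state']['eef_pos'],c['state']['eef_rot'])
snap('side','s11',(260,130,420,270),4.2)"
```

```text
[0.42170303 0.10702344 0.07654122] [179.56712404   0.91691317 102.57518649]
```

View pics/w11.png

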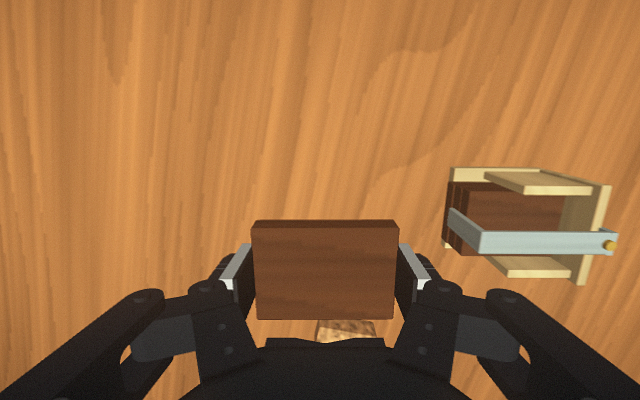

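View pics/s11.png

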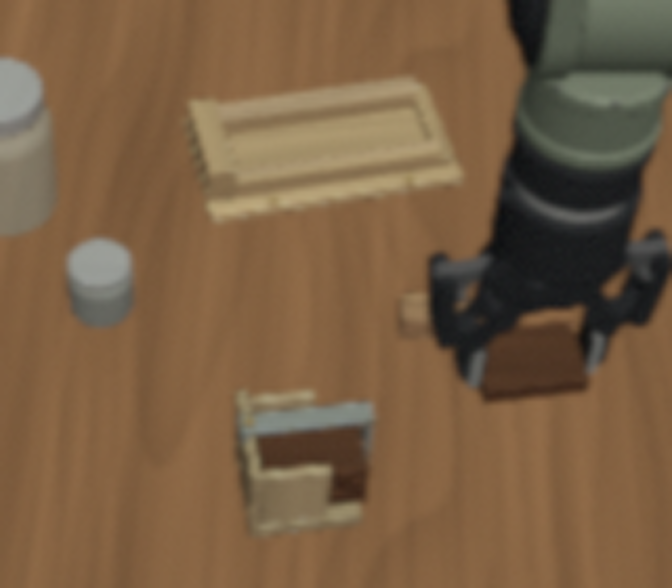

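The blank is held by its ends, top face (252,228)-(399,320) in the wrist view. Next I find its offset in the hand.

```bash
cat > inhand.py <<'E'
from h import *
import sys
np.set_printoptions(precision=4,suppress=True)
c=load(sys.argv[1]);T=np.array(c['tool_from_camera'])
im=c['pixels'][:,:,::-1];cv2.imwrite('pics/ihc.png',cv2.resize(im[205:335,235:415],None,fx=4.4,fy=4.4,interpolation=cv2.INTER_CUBIC))
r=[]
for v in range(235,315,6):
  for u in range(262,390,8):
    x=ray(c,(u,v))[0];r.append((T@np.r_[np.r_[x,1]*c['depth'][v,u],1])[:3])
r=np.array(r);A=np.c_[r[:,:2],np.ones(len(r))];k=np.linalg.lstsq(A,r[:,2],rcond=None)[0]
print('plane tool z=',k,'tilt deg vs tool',np.degrees(k[:2]),'resid',np.std(r[:,2]-A@k))
s=c['state'];Rm=Ro.from_euler('xyz',s['eef_rot'],degrees=True).as_matrix();n=Rm@np.array([-k[0],-k[1],1]);print('normal world',n)
def tool(uv,zt):
    d=T[:3,:3]@np.r_[ray(c,uv)[0],1];o=T[:3,3];return o+d*((zt-o[2])/d[2])
if len(sys.argv)>2:
    C=[tool(tuple(map(float,a.split(','))),k[2]) for a in sys.argv[2:]]
    C=np.array(C);print(C,'centre',C.mean(0),'world',Rm@C.mean(0)+s['eef_pos'])
    for a,b in [(0,1),(3,2)]:
        e=C[b]-C[a];print('edge vs tool y deg',np.degrees(np.arctan2(e[0],e[1])),np.linalg.norm(e))
E
python3 inhand.py w11
```

```text
plane tool z= [-0.2397  0.0049 -0.0384] tilt deg vs tool [-13.7336   0.2798] resid 0.007735240246092538
normal world [-0.0461  0.2189 -1.0037]
```

View pics/ihc.png

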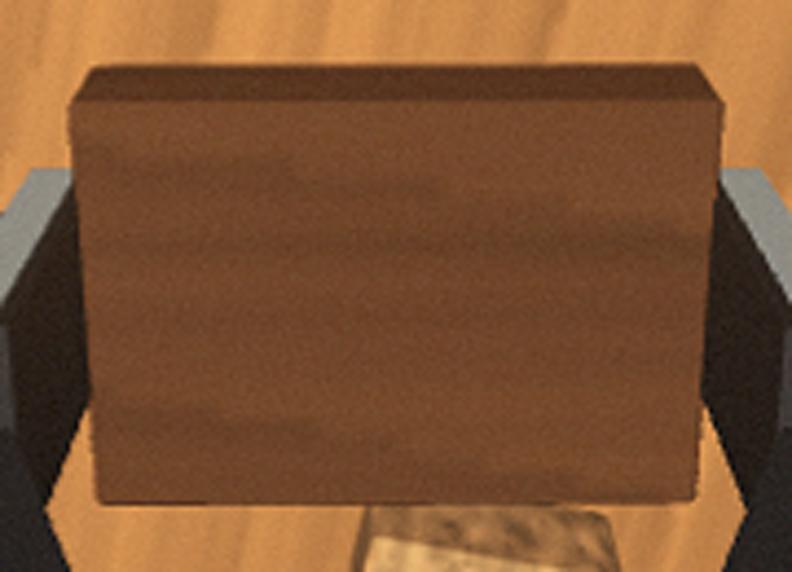

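```bash
sed -i "s/^r=np.array(r);.*/r=np.array(r)\nfor _ in range(6):\n    A=np.c_[r[:,:2],np.ones(len(r))];k=np.linalg.lstsq(A,r[:,2],rcond=None)[0];e=abs(r[:,2]-A@k);r=r[e<=np.median(e)*3+1e-4]\nA=np.c_[r[:,:2],np.ones(len(r))];print(len(r))/" inhand.py
python3 inhand.py w11 251.3,228 398.6,228 392.5,318.5 257.5,318.5
python3 -c "
from h import *
print(load('w11')['depth'][225:322:6,325])"
```

```text
206
plane tool z= [-0.0182  0.0071 -0.0375] tilt deg vs tool [-1.0411  0.4084] resid 0.00038982743883804997
normal world [-0.0001  0.0022 -1.0002]
[[ 0.0206 -0.0319 -0.0375]
 [ 0.0207  0.0309 -0.0375]
 [-0.0239  0.031  -0.0375]
 [-0.024  -0.0318 -0.0375]] centre [-0.0017 -0.0004 -0.0375] world [0.4212 0.1058 0.1141]
edge vs tool y deg 0.01506911167477342 0.06283283312600105
edge vs tool y deg 0.026524163997820944 0.06278051856461382
[0.1347489  0.13129653 0.13272879 0.13437484 0.13319258 0.13514577
 0.13592656 0.136951   0.13643867 0.13923465 0.13965538 0.13914062
 0.13967332 0.14112265 0.14322698 0.14360048 0.26496124]
```

jog_arm(
  rows=[
    [[0.015,-0.032,0,0.013],[0.025,-0.053,0,0.013],[0.025,-0.053,0,0.013],[0.025,-0.053,0,0.013],[0.02,-0.04,0,0.013]],
  ],
)

```text
t: 18.18
eef_pos: [0.5249, -0.1273, 0.0654]
eef_rot: [-179.5, 0.5, 106.9]
force: [1.1, -0.7, -1.1]
gripper_width: 0.0628
```

jog_arm(
  rows=[
    [[0,0,0,0],[0,0,0,0],[0,0,0,0]],
  ],
)

```text
t: 18.55
eef_pos: [0.5226, -0.1282, 0.0605]
eef_rot: [-179.2, 0.2, 106.6]
force: [0.4, -0.4, -1.0]
gripper_width: 0.0632
```

jog_arm(
  rows=[
    [[0.013,-0.015,0,0],[0.01,-0.013,0,0],[0,0,-0.01,0],[0,0,0,0],[0,0,0,0]],
  ],
)

```text
t: 19.18
eef_pos: [0.5432, -0.1519, 0.0487]
eef_rot: [-179.0, -0.0, 107.0]
force: [0.3, -0.2, 0.2]
gripper_width: 0.0628
```

```bash
python3 -c "
from h import *
c=snap('wrist','w12');print(c['state']['eef_pos'],c['state']['eef_rot'])"
```

```text
[ 0.54324846 -0.15193477  0.04865781] [-1.78993463e+02 -2.05478383e-02  1.06953722e+02]
```

View pics/w12.png

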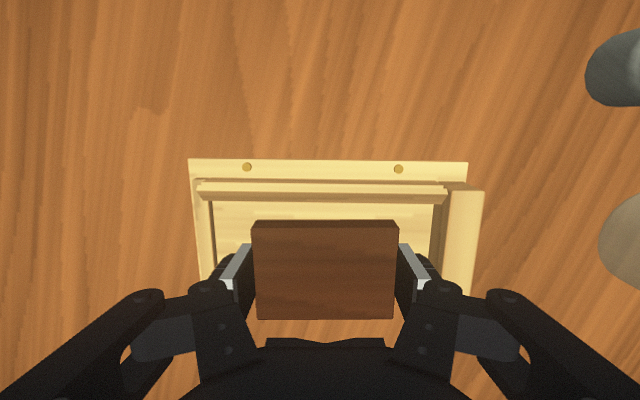

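```bash
python3 inhand.py w12 251.3,228 398.6,228 392.5,318.5 257.5,318.5; python3 - <<'E'
from h import *
np.set_printoptions(precision=4,suppress=True)
c=load('w12');im=c['pixels'][:,:,::-1];cv2.imwrite('pics/w12c.png',cv2.resize(im[150:240,180:490],None,fx=2.5,fy=2.5,interpolation=cv2.INTER_CUBIC))
h=cv2.cvtColor(c['pixels'],cv2.COLOR_RGB2HSV)
# base edge: sub-pixel by gradient along columns
g=cv2.GaussianBlur(c['pixels'][...,2],(3,3),0).astype(float)
E=[]
for u in range(200,460,5):
    col=g[152:172,u];d=np.diff(col);i=d.argmax();E.append((u,152+i+.5))
E=np.array(E);print(E[::8])
P=onz(c,E,.008)[:,:2]
p=np.polyfit(P[:,0],P[:,1],1);r=P[:,1]-np.polyval(p,P[:,0]);k=abs(r)<.001;p=np.polyfit(P[k,0],P[k,1],1)
a=np.arctan(p[0]);X=np.array([np.cos(a),np.sin(a)]);Y=np.array([-X[1],X[0]]);print('yaw',np.degrees(a),k.sum(),'ymid from base edge',(P[k]@Y).mean()-.05,'Y of est origin',np.array([.5437,-.1627])@Y)
E
```

```text
218
plane tool z= [-0.0186  0.0077 -0.0375] tilt deg vs tool [-1.0653  0.4427] resid 0.0005292886774127776
normal world [-0.0297  0.0108 -0.9997]
[[ 0.0207 -0.0319 -0.0375]
 [ 0.0207  0.0309 -0.0375]
 [-0.0239  0.031  -0.0375]
 [-0.024  -0.0318 -0.0375]] centre [-0.0016 -0.0005 -0.0375] world [ 0.5439 -0.1535  0.0861]
edge vs tool y deg 0.014650820818627574 0.06285707253985398
edge vs tool y deg 0.027349903434604143 0.06280369361885715
[[200.  158.5]
 [240.  158.5]
 [280.  159.5]
 [320.  159.5]
 [360.  160.5]
 [400.  160.5]
 [440.  161.5]]
yaw 16.375574820513073 52 ymid from base edge -0.30909519373575167 Y of est origin -0.30938663950500717
```

View pics/w12c.png

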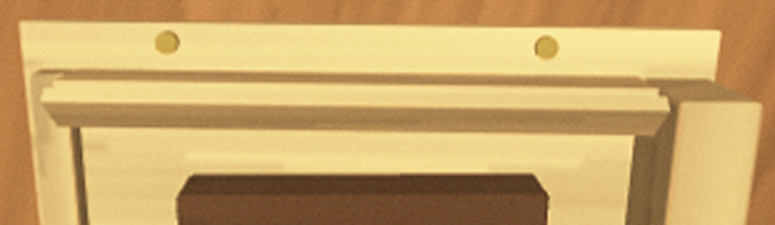

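jog_arm(
  rows=[
    [[0.0025,-0.008,0,-0.01],[0,0,0,0],[0,0,-0.012,0],[0,0,-0.008,0],[0,0,0,0]],
  ],
)

```text
t: 19.85
eef_pos: [0.5453, -0.1602, 0.0272]
eef_rot: [-179.0, -0.0, 106.3]
force: [0.8, -0.3, -0.1]
gripper_width: 0.0627
```

```bash
cat > chk.py <<'E'
from cell import *
from h import *
import sys
s=get_state();Rm=Ro.from_euler('xyz',s['eef_rot'],degrees=True).as_matrix()
b=Rm@np.array([-.0017,-.0005,-.0315])+s['eef_pos']
a=np.radians(16.4);X=np.array([np.cos(a),np.sin(a)]);Y=np.array([-X[1],X[0]])
print('blank in holder x %.4f y %.4f z %.4f'%(b[:2]@X-.4757,b[:2]@Y+.3092,b[2]),'yaw',s['eef_rot'],'F',s['force'].round(1),s['t'])
E
python3 chk.py
```

```text
blank in holder x 0.0022 y -0.0002 z 0.0587 yaw [-1.78967478e+02 -4.39731206e-02  1.06341517e+02] F [ 0.8 -0.3 -0.1] 19.85
```

Aligned within the measurement error. Now lowering into the channel.

jog_arm(
  rows=[
    [[0,0,-0.012,0],[0,0,-0.012,0],[0,0,0,0]],
  ],
)

```text
t: 20.23
eef_pos: [0.5449, -0.1599, 0.0011]
eef_rot: [-178.9, -0.1, 106.4]
force: [-0.1, 0.9, -0.8]
gripper_width: 0.0628
```

```bash
python3 chk.py; python3 -c "
from h import *
c=snap('wrist','w13')"
```

```text
blank in holder x 0.0020 y 0.0002 z 0.0326 yaw [-1.78930855e+02 -7.55061023e-02  1.06350336e+02] F [-0.1  0.9 -0.8] 20.225
```

View pics/w13.png

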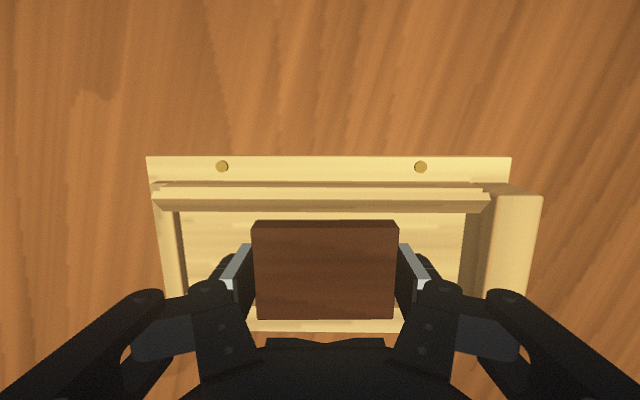

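jog_arm(
  rows=[
    [[0,0,-0.008,0],[0,0,-0.005,0],[0,0,0,0]],
  ],
)

```text
t: 20.65
eef_pos: [0.5458, -0.1603, -0.0119]
eef_rot: [-179.0, -0.0, 106.4]
force: [-0.2, -0.5, -1.3]
gripper_width: 0.0632
```

jog_arm(
  rows=[
    [[0,0,-0.003,0],[0,0,0,0]],
  ],
)

```text
t: 20.9
eef_pos: [0.5459, -0.1603, -0.0149]
eef_rot: [-179.0, 0.0, 106.4]
force: [-0.2, -0.9, -0.1]
gripper_width: 0.0628
```

```bash
python3 chk.py; python3 -c "
from h import *
c=snap('wrist','w14')"
```

```text
blank in holder x 0.0028 y -0.0004 z 0.0166 yaw [-1.79024856e+02  1.50179026e-03  1.06351308e+02] F [-0.2 -0.9 -0.1] 20.9
```

View pics/w14.png

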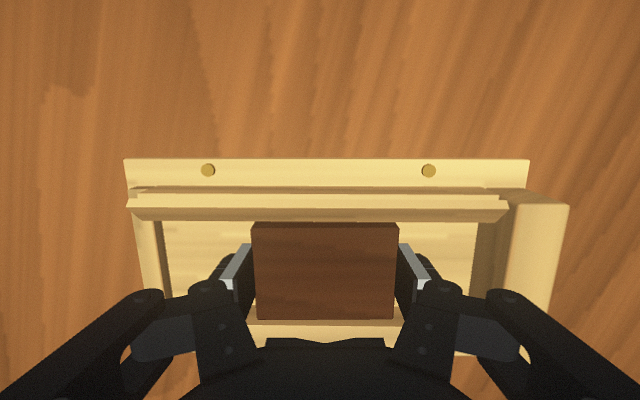

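jog_arm(
  rows=[
    [[0,0,-0.002,0],[0,0,0,0]],
  ],
)

```text
t: 21.2
eef_pos: [0.5464, -0.1605, -0.0166]
eef_rot: [-179.1, 0.0, 106.4]
force: [-1.1, 0.0, -0.4]
gripper_width: 0.063
```

jog_arm(
  rows=[
    [[0,0,0,0],[0,0,0,0],[0,0,0,0],[0,0,0,0],[0,0,0,0]],
  ],
  fingers=95,
)

```text
t: 21.82
eef_pos: [0.5467, -0.1606, -0.0162]
eef_rot: [-179.1, 0.1, 106.4]
force: [-0.2, -0.2, -1.2]
gripper_width: 0.0808
```

jog_arm(
  rows=[
    [[0,0,0.02,0],[0,0,0.03,0],[0,0,0.03,0],[0,0,0,0],[0,0,0,0]],
  ],
)

```text
t: 22.45
eef_pos: [0.5454, -0.1601, 0.0647]
eef_rot: [-179.0, -0.0, 106.3]
force: [0.4, 0.6, -0.0]
gripper_width: 0.0812
```

```bash
python3 -c "
from h import *
c=snap('wrist','w15')
print(c['state']['eef_pos'],c['state']['eef_rot'])"
```

```text
[ 0.5453675  -0.16009676  0.06470686] [-1.78988336e+02 -2.99778273e-02  1.06346675e+02]
```

View pics/w15.png

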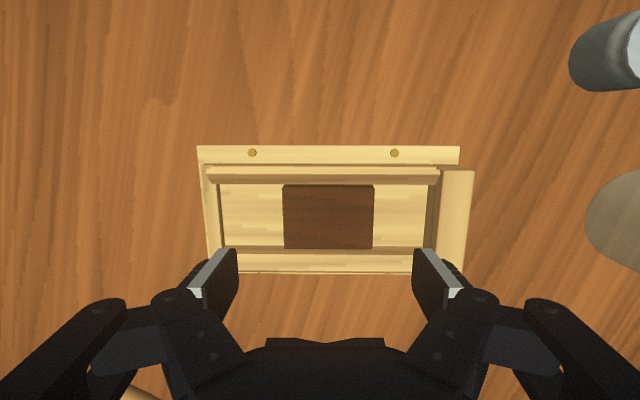

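The blank lies in the channel at (283,184)-(374,249), free at both ends. I'll shut the fingers, go behind its -x end and push.

jog_arm(
  rows=[
    [[-0.027,-0.0085,0,0],[-0.027,-0.0085,0,0],[0,0,0,0],[0,0,0,0],[0,0,0,0]],
  ],
  fingers=0,
)

```text
t: 23.12
eef_pos: [0.4898, -0.1762, 0.0607]
eef_rot: [-178.8, -0.2, 106.4]
force: [0.3, -0.5, 0.3]
gripper_width: -0.0004
```

```bash
cat > tcp.py <<'E'
from cell import *
from h import *
s=get_state();a=np.radians(16.4);X=np.array([np.cos(a),np.sin(a)]);Y=np.array([-X[1],X[0]]);p=s['eef_pos']
print('TCP in holder x %.4f y %.4f z %.4f'%(p[:2]@X-.4757,p[:2]@Y+.3092,p[2]),s['eef_rot'],s['force'].round(1),'along',(s['force'][:2]@X).round(1),s['t'])
E
python3 tcp.py; python3 -c "
from h import *
c=snap('wrist','w16')"
python3 blank.py w16 .020 200 130 470 270 60
```

```text
TCP in holder x -0.0556 y 0.0019 z 0.0607 [-178.82408238   -0.24022858  106.40990783] [ 0.3 -0.5  0.3] along 0.1 23.125
rect mm ((545.2857666015625, -161.36053466796875), (64.33146667480469, 48.193355560302734), 16.462865829467773)
centre [ 0.5453 -0.1614] long axis deg 16.462868 pix [363 186] [460 253]
```

View pics/w16.png

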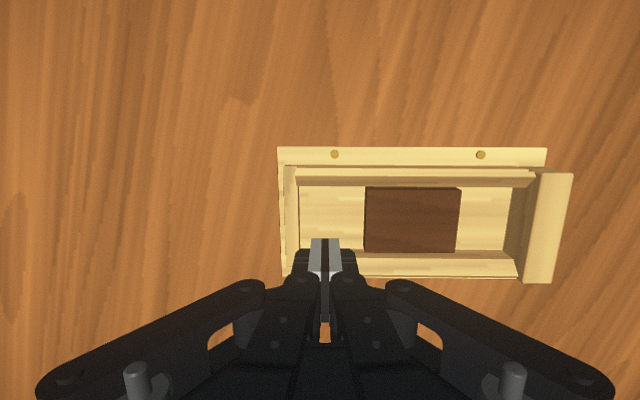

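jog_arm(
  rows=[
    [[0.003,-0.0005,-0.02,0],[0,0,-0.025,0],[0,0,-0.01,0],[0,0,0,0],[0,0,0,0]],
  ],
)

```text
t: 23.8
eef_pos: [0.4968, -0.1767, 0.0055]
eef_rot: [-179.0, -0.1, 106.6]
force: [-1.2, 0.1, 0.6]
gripper_width: -0.0002
```

```bash
python3 tcp.py; python3 -c "
from h import *
c=snap('wrist','w17')"
```

```text
TCP in holder x -0.0490 y -0.0006 z 0.0055 [-1.79016349e+02 -8.32468261e-02  1.06565071e+02] [-1.2  0.1  0.6] along -1.1 23.8
```

View pics/w17.png

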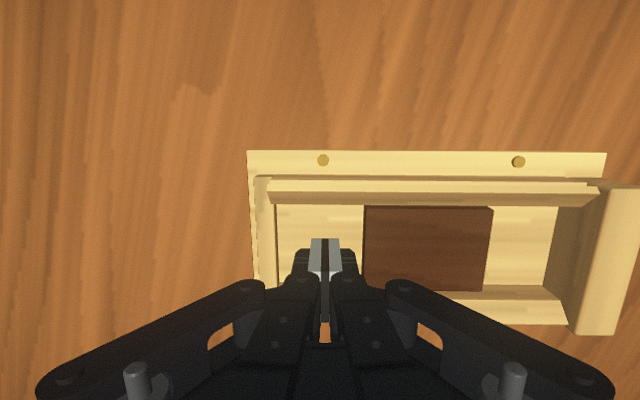

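jog_arm(
  rows=[
    [[0,0,-0.01,0],[0,0,-0.006,0],[0,0,0,0]],
  ],
)

```text
t: 24.22
eef_pos: [0.4976, -0.1772, -0.0104]
eef_rot: [-179.1, 0.0, 106.6]
force: [0.4, 0.1, -0.9]
gripper_width: 0.0
```

```bash
python3 tcp.py
```

```text
TCP in holder x -0.0484 y -0.0013 z -0.0104 [-1.79109659e+02  5.58544529e-03  1.06554915e+02] [ 0.4  0.1 -0.9] along 0.4 24.225
```

jog_arm(
  rows=[
    [[0,0,-0.002,0],[0.006,0.002,0,0],[0.007,0.002,0,0],[0.007,0.002,0,0],[0.006,0.002,0,0]],
  ],
)

```text
t: 24.85
eef_pos: [0.5241, -0.1693, -0.0122]
eef_rot: [-179.0, 0.0, 106.5]
force: [-0.4, -0.5, 0.7]
gripper_width: -0.0002
```

```bash
python3 tcp.py; python3 -c "
from h import *
c=snap('wrist','w18')"
```

```text
TCP in holder x -0.0207 y -0.0011 z -0.0122 [-1.79037018e+02  2.93354471e-02  1.06507254e+02] [-0.4 -0.5  0.7] along -0.6 24.85
```

View pics/w18.png

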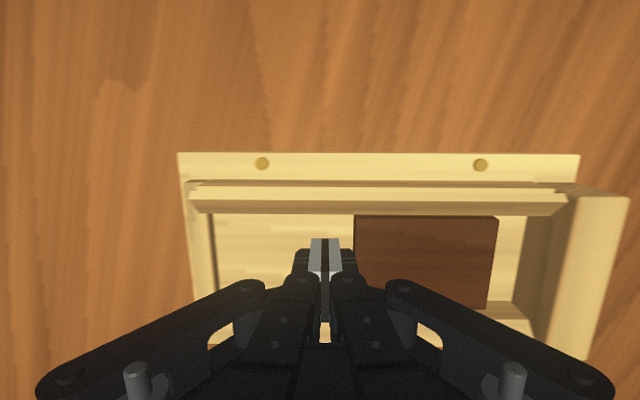

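jog_arm(
  rows=[
    [[0.005,0.0015,0,0],[0.005,0.0015,0,0],[0.003,0.001,0,0],[0,0,0,0]],
  ],
)

```text
t: 25.4
eef_pos: [0.5389, -0.1647, -0.0122]
eef_rot: [-179.1, 0.0, 106.6]
force: [-0.4, 0.7, -0.3]
gripper_width: 0.0002
```

```bash
python3 tcp.py
```

```text
TCP in holder x -0.0052 y -0.0010 z -0.0122 [-1.79066369e+02  4.83872265e-02  1.06552365e+02] [-0.4  0.7 -0.3] along -0.2 25.4
```

jog_arm(
  rows=[
    [[0.002,0.0006,0,0],[0.002,0.0006,0,0],[0,0,0,0]],
  ],
)

```text
t: 25.78
eef_pos: [0.5407, -0.1641, -0.0122]
eef_rot: [-178.8, 0.1, 106.5]
force: [-1.7, -0.5, 2.5]
gripper_width: -0.0002
```

```bash
python3 tcp.py; python3 -c "
from h import *
c=snap('wrist','w19')"
```

```text
TCP in holder x -0.0033 y -0.0008 z -0.0122 [-1.78803285e+02  6.00583403e-02  1.06500341e+02] [-1.7 -0.5  2.5] along -1.8 25.775
```

View pics/w19.png

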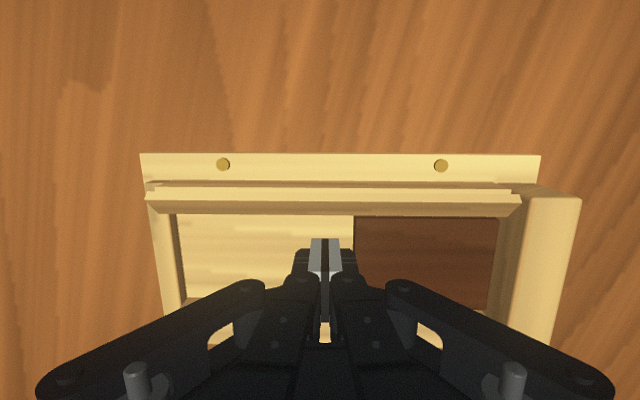

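jog_arm(
  rows=[
    [[0.003,0.0009,0,0],[0.003,0.0009,0,0]],
  ],
)

```text
t: 26.08
eef_pos: [0.5407, -0.164, -0.0122]
eef_rot: [-178.1, 0.2, 106.4]
force: [-11.3, -3.4, 10.6]
gripper_width: -0.0
```

```bash
python3 tcp.py
```

```text
TCP in holder x -0.0033 y -0.0008 z -0.0122 [-1.78085313e+02  1.55443622e-01  1.06389897e+02] [-11.3  -3.4  10.6] along -11.8 26.075
```

The blank is firmly against the stop: 12 N and no further travel. I'll back off, lift away and check.

jog_arm(
  rows=[
    [[-0.006,-0.002,0,0],[-0.006,-0.002,0,0],[0,0,0.03,0],[0,0,0.04,0],[0,0,0.04,0]],
  ],
)

```text
t: 26.7
eef_pos: [0.5266, -0.1663, 0.0966]
eef_rot: [-178.0, -0.2, 106.4]
force: [0.2, 0.3, -0.1]
gripper_width: -0.0
```

jog_arm(
  rows=[
    [[0,0,0,0],[0,0,0,0]],
  ],
)

```text
t: 26.95
eef_pos: [0.5289, -0.1671, 0.0992]
eef_rot: [-178.4, 0.0, 106.4]
force: [0.5, 0.3, -0.1]
gripper_width: 0.0003
```

```bash
python3 -c "
from h import *
c=snap('wrist','w20')
print(c['state']['eef_pos'],c['state']['eef_rot'],c['state']['force'])
snap('side','s20',(260,130,420,270),4.2)"
python3 - <<'E'
from h import *
im=load('w20')['pixels'][:,:,::-1];cv2.imwrite('pics/w20c.png',cv2.resize(im[120:270,240:460],None,fx=3.5,fy=3.5,interpolation=cv2.INTER_CUBIC))
E
```

```text
[ 0.52892379 -0.16706598  0.09918453] [-1.78369540e+02  9.50474785e-03  1.06397341e+02] [ 0.51657583  0.27827183 -0.05640123]
```

View pics/w20c.png

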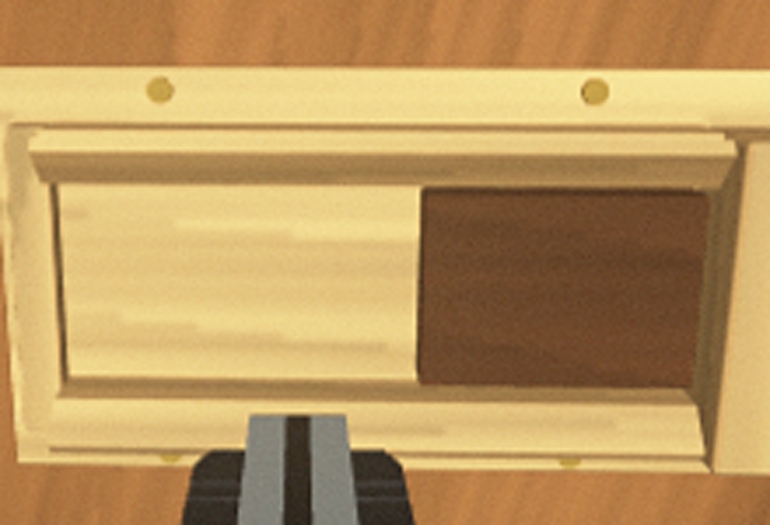

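View pics/s20.png

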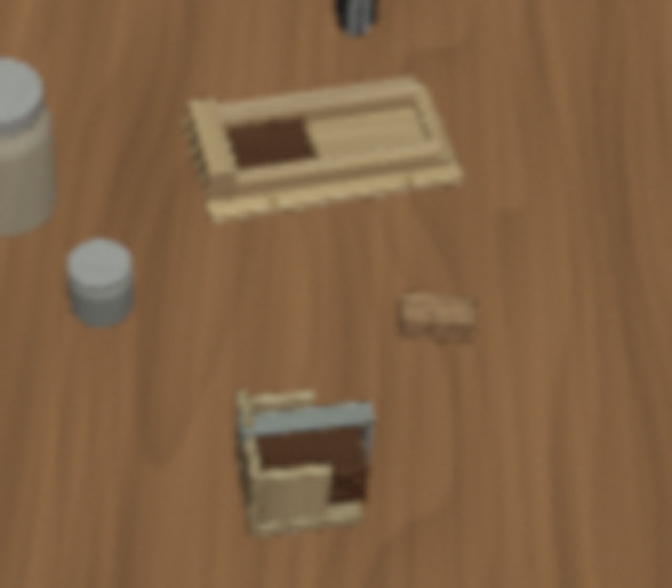

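```bash
python3 - <<'E'
from h import *
np.set_printoptions(precision=4,suppress=True)
c=load('s20');W=world(c)
for n,pts in [('stack top',[(260+x/4.2,130+y/4.2) for x,y in [(290,445),(310,442),(340,440)]]),('blank top',[(260+x/4.2,130+y/4.2) for x,y in [(250,140),(270,145),(290,140)]])]:
    print(n,bydepth(c,pts))
# stack front edge from w9 (second blank's visible end) relative to post
c=load('w20');h=cv2.cvtColor(c['pixels'],cv2.COLOR_RGB2HSV)
E
python3 blank.py w20 .020 355 168 446 235 60
python3 - <<'E'
import numpy as np
E
cat > z.py <<'E'
from h import *
c=load('w9');im=c['pixels'][:,:,::-1];cv2.imwrite('pics/w9c.png',cv2.resize(im[155:280,425:590],None,fx=4.5,fy=4.5,interpolation=cv2.INTER_CUBIC))
E
python3 z.py
```

```text
stack top [[0.5563 0.1329 0.0445]
 [0.5442 0.1302 0.045 ]
 [0.5259 0.1275 0.0453]]
blank top [[ 0.5962 -0.1499  0.0211]
 [ 0.5816 -0.1474  0.0196]
 [ 0.5674 -0.1529  0.0203]]
rect mm ((586.8118896484375, -150.6455078125), (70.79222869873047, 50.65043640136719), 16.714570999145508)
centre [ 0.5868 -0.1506] long axis deg 16.7146 pix [359 173] [445 234]
```

View pics/w9c.png

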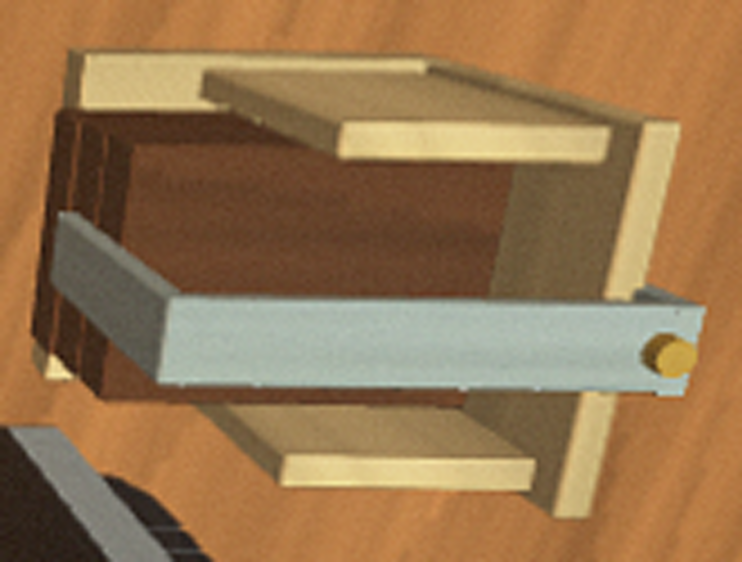

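```bash
python3 - <<'E'
from h import *
c=load('w20');a=np.radians(16.4);X=np.array([np.cos(a),np.sin(a)]);Y=np.array([-X[1],X[0]])
f=lambda L:(np.array(L,float)+.5)/3.5-.5+[240,120]
P=onz(c,f([(421,190),(418,382),(708,192),(694,386)]),.02)[:,:2];print(P@X-.4757,P@Y+.3092)
s=onz(c,f([(745,140),(712,470)]),.038)[:,:2];print('stop face',s@X-.4757)
from cell import *
job_done(); print(get_state()['t'],get_state()['force'])
E
```

```text
[0.00932765 0.00998189 0.07320198 0.07446437] [ 0.02339762 -0.02226106  0.02330442 -0.0226073 ]
stop face [0.07333331 0.07391046]
the job is handed in; nothing more can be done
the job is handed in; nothing more can be done
```

I drew the bottom blank from the magazine, laid it flat on the bench and let go. Then I picked it up by its ends, laid it in the holder channel and pushed it home against the tall stop with shut fingers. The job was handed in shortly after the last reading at about 27 s; no verdict was reported.

**Final checks**
- **Position:** The blank's leading end measured 73–74 mm along the holder, level with the stop face measured in the same picture (73–74 mm, nominally 75). It sat about 0.5 mm off centre.
- **Seating:** Its top was at about 20 mm, as it should be when flat on the channel floor. The final push reached about 12 N with no further travel.
- **Stack:** The other three blanks were still in the magazine and settled, with the top at about 45 mm against the expected 46 mm. They may have slid up to about 2 mm towards the post; I did not measure that closely.
- **Bystanders:** The tin, cork block and jar looked unmoved in the last side view. I did not check the other bystanders in the last pictures.

**What disagreed**
- **Fingertip position:** The shut fingertips were about 24 mm short of the reported TCP. My first closing was therefore in the air above the blank and touched nothing. I measured the offset from the wrist depth picture and corrected for it after that.
- **Blank outline:** The automatic outline of the blank in the holder was too large (71 x 51 mm) because it took in shadow. I used its corners, read from the picture, instead.

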